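# Put the anvil tools back on their outlines

## Task

Tidy the smith's bench: four steel anvil tools (ring bolster, vee block, cutter, bending fork) stand about it, and each has its own plywood pad with a dark outline of its foot. Carry each tool to the pad whose outline matches it and set it down there upright, centred on the outline and turned to line up with it, without dropping or throwing any tool. Leave the hammer and the small carton where they lie.

Things in the scene. Friction and masses are not known exactly. Their poses are not given: they have to be found in the camera images.
- bolster_mid (a point): Ring bolster: upright plain steel ring, outer diameter 58 mm, bore 26 mm, 34 mm high, about 0.56 kg, loose. Point: on its axis, half-way up (17 mm above its underside); z up along the axis. Grip across the outside, in any direction.
- vee_mid (a point): Vee block: plain steel block, 46 x 46 mm seen from above, 40 mm high, with a 32 mm wide, 12 mm deep V groove (narrow flat bottom) along x in its top, about 0.6 kg, loose. Point: its centre, half-way up (20 mm above its underside); x along the groove, z up. Its foot is square, so any quarter turn fits its outline. The lower 28 mm is a solid block; it can be gripped across either pair of side faces.
- cutter_mid (a point): Cutter: long steel bar foot, 96 mm (x) x 28 mm (y) x 28 mm high, with a wedge above it along x that narrows from 24 mm to a 4 mm edge at 50 mm height; about 0.66 kg, loose. Point: its centre, half-way up its whole height (25 mm above its underside); x along the bar, z up. Grip the foot across its 28 mm width (y). Either way round fits its outline.
- fork_mid (a point): Bending fork: steel base plate 80 mm (x) x 54 mm (y) x 16 mm thick, from which two square-edged posts rise to 46 mm height; each post is 16 mm (x) x 20 mm (y), centred 17 mm to either side of the middle along x, so the pair measures 50 mm over its outer faces along x. About 0.68 kg, loose. Point: the middle of the tool, half-way up (23 mm above its underside), between the posts; z up. Grip the pair of posts from outside along x, or one post. Either way round fits its outline.
- pad_round: Fixed plywood pad lying on the bench, 92 x 92 mm and 8 mm thick, with a dark ring inlaid, 64 mm outside with a light 24 mm spot in the middle: the place of the ring bolster. Origin: centre of the pad's underside, right below the centre of the outline; z up (the tool stands on the pad's top face, 8 mm above the origin). Turn does not matter.
- pad_square: Fixed plywood pad lying on the bench, 80 x 80 mm and 8 mm thick, with a dark 52 x 52 mm square inlaid, sides along x and y: the place of the vee block. Origin: centre of the pad's underside, right below the centre of the outline; z up (the tool stands on the pad's top face, 8 mm above the origin). 
- pad_long: Fixed plywood pad lying on the bench, 128 (x) x 60 (y) mm and 8 mm thick, with a dark bar 102 mm (x) x 34 mm (y) inlaid: the place of the cutter; x along the bar. Origin: centre of the pad's underside, right below the centre of the outline; z up (the tool stands on the pad's top face, 8 mm above the origin). 
- pad_fork: Fixed plywood pad lying on the bench, 110 (x) x 84 (y) mm and 8 mm thick, with a dark rectangle 86 mm (x) x 60 mm (y) inlaid, with two light 16 x 20 mm spots where the posts stand, 17 mm either side of the middle along x: the place of the bending fork; x along the line of the posts. Origin: centre of the pad's underside, right below the centre of the outline; z up (the tool stands on the pad's top face, 8 mm above the origin). 
- hammer_grip (a point): Bystander, leave alone: a smith's hammer 280 mm long, lying loose at the right side of the bench with its handle towards the robot. Point: on its handle.
- carton: Bystander, leave alone: a small closed cardboard carton 85 (x) x 60 (y) x 50 mm high, loose, at the left side of the bench. Origin: centre of its underside.
Mind the look-alikes: they are no part of the job. What is shaped like the part that bears bolster_mid but turquoise or yellow is not meant.

How it is judged:
By the outcome, as a careful person would: the job done as asked, in the order asked, and still so for the second after the job is handed in, with the robot touching nothing.
It also fails if it takes over 112 s, if anything falls off the work surface, if the arm or the gripper's body presses on something with over 40 N, if the wrist force passes 120 N, or if a joint passes its speed limit or range.

## Robot

A 6-joint arm with a two-finger parallel gripper is mounted at the origin on the work surface. World frame = base frame: x ahead of the robot, y to its left, z up, the work surface at z = 0. Lengths are in mm, angles in rad, forces in N, time in s.
With the tool pointing down it reaches from about 350 to 775 mm from the base axis. Payload 7.3 kg.
Tool frame: the origin (TCP) lies at the very end of the fingers, on their centre line; the grasp point (between the pads) lies 19 mm behind it (pinch_z is the distance from the TCP to the grasp point, in mm); z points along the fingers, y is the direction in which the jaws open and shut (so a half turn about z gives the same grasp; the last joint's range is limited). The gripper opens to 92 mm and grips with 3 to 60 N. Pads are 19 mm wide; open, the fingers measure 130 mm over their backs; the gripper's body (75 mm by 190 mm) begins 47 mm behind the grasp point.
Start: joints at [-1.451, 0.342, 1.524, -0, 1.275, -0.146], TCP at [137.93, -506.577, 226.741] pointing down, gripper open.
Joint ranges: [-2.53, 2.53], [-0.77, 2.02], [0.04, 2.7], [-1, 4.14], [0.28, 2.66], [-3.11, 3.11]. Speed limits (rad/s): [2.57, 2.57, 3.14, 3.14, 3.14, 3.14].

## Interface

Orientations are given as [roll, pitch, yaw] about the fixed x, y, z axes, in that order (R = Rz(yaw) Ry(pitch) Rx(roll)).
In Python, from plant import * gives the robot as it stands.
- The arm moves only by the tool step_arm, never from a script. Its argument "moves" is one flat list of numbers, 7 for each row, row after row: the shift along the tool's x, y, z scaled (see below), then the turn, a rotation vector about the tool's x, y, z scaled (see below), then the closure, from -1 (fully open) to 1 (shut). A call has 1 to 8 rows; each row shifts and turns the pose as measured when the row begins, along the tool's axes as they then stand; what a row does not reach is not made up. The controller multiplies each number of a shift by 2 cm and each number of a turn by 4 degrees. A row lasts 1/12 s, in which the tool goes at most 41.7 mm and 7.16 degrees, less where a joint would pass 70% of its speed; a pose out of reach is approached as far as the arm can. A call with a number of a shift or a turn outside -1 to 1 is refused whole. A call with a gripper value outside its range is refused whole. The fingers move at their own pace and stop on an object; the grip force is fixed at half the most. Time passes only in rows, so rows that do not move let the fingers close. It gives the time, the measured TCP pose, the force and the opening at its end, in the units of the state.
- get_obs(): the state, without advancing time (a new reading comes with each control period).
- capture(name): name is "side" or "top"; returns the picture (384x512x3 uint8, red, green, blue); there is no depth.
- get_calibration(name): a dict with "mtx" (3x3 intrinsics, pixels), "eye" and "orientation" of the camera in the world. Camera axes: x right, y down, z forward; pixel columns grow to the right and rows downward; lengths in mm; the calibration is good to about 2 mm. A picture is of the moment at which its call begins. get_calibration takes no time and is no camera call.
- close_job(): hands the job in, once; it reports no verdict.
The state is a dict: "time": time; "joint_positions": joint angles; "dq": joint speeds; "tau": joint torques, N m; "tool_pos": TCP position; "tcp_rot": TCP orientation; "contact_force": force on the tool from outside, world axes, zero at the start; "moment": the same for the moment, N m; "grip_width": finger opening in mm.
Only numpy, scipy, OpenCV 4.12 (cv2) and the standard library are available. Lean on these libraries where they do the work, as an engineer would, in place of code of your own. Each camera call takes 0.05 s, during which the arm holds its last target.

## Working session

There is one attempt and no reset: what is moved stays moved. The work goes in short steps, Python scripts to look and compute and a tool call to move; the robot and the scene stay as the last step left them, time stands still between calls to the robot, and variables do not carry over. Pictures are saved under pics/ and viewed, and the job is handed in when it is done.

Besides the shell and the picture viewer there is one more tool, called after "Request:" in YAML: its name, and indented under it one key for each argument. step_arm: Moves the arm, as the interface text tells. Shifts and turns lie within -1 to 1; 1 stands for 2 cm of shift or 4 degrees of turn. Its arguments: {"type":"object","properties":{"moves":{"type":"array"}},"required":["moves"]}

```bash
ls; mkdir -p pics
python3 - <<'E'
from plant import *
import cv2,numpy as np
print(get_obs())
for n in ["side","top"]:
    im=capture(n); cv2.imwrite(f"pics/{n}0.png",im[...,::-1]); print(n,get_calibration(n))
    cv2.imwrite(f"pics/{n}0b.png",cv2.resize(im[...,::-1],(800,600),interpolation=cv2.INTER_CUBIC))
E
```

```text
pics
{'time': 0.0, 'joint_positions': array([-1.45100049e+00,  3.42724899e-01,  1.52500393e+00, -3.75597077e-05,
        1.27538745e+00, -1.45960513e-01]), 'dq': array([ 0.00122963, -0.00143544,  0.00101468,  0.00059337,  0.00148909,
        0.00050625]), 'tau': array([ 8.73246427e-04, -4.31241417e+01, -2.44219798e+01,  7.18881330e-02,
        5.59620315e-02, -1.31634051e-04]), 'tool_pos': array([ 137.86761905, -506.16019381,  226.04839833]), 'tcp_rot': array([-3.14008001e+00, -1.86065488e-04,  2.65767176e-01]), 'contact_force': array([0.31792924, 0.18784993, 0.14247664]), 'moment': array([-0.01581188, -0.02902241,  0.00592416]), 'grip_width': 91.90368260492262}
side {'mtx': array([[408.47249116,   0.        , 255.88796842],
       [  0.        , 408.47249116, 193.61151691],
       [  0.        ,   0.        ,   1.        ]]), 'eye': array([151.28302093, 674.23007069, 976.29902132]), 'orientation': array([-2.42096632,  0.0086879 , -2.53353412])}
top {'mtx': array([[382.24670011,   0.        , 252.27206233],
       [  0.        , 382.24670011, 190.43464187],
       [  0.        ,   0.        ,   1.        ]]), 'eye': array([ 399.63806086,    6.5170702 , 1171.67090095]), 'orientation': array([-2.96322227,  0.01557642, -1.57272528])}
```

View pics/top0b.png

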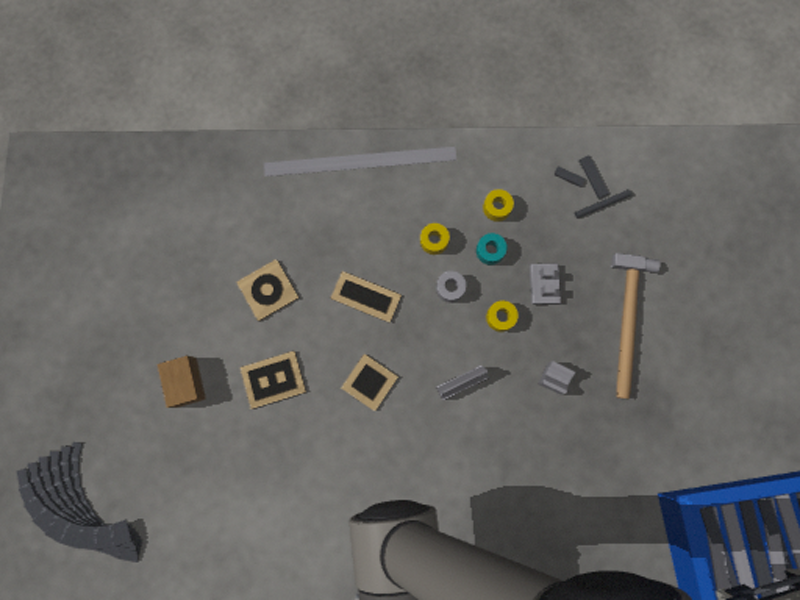

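View pics/side0b.png

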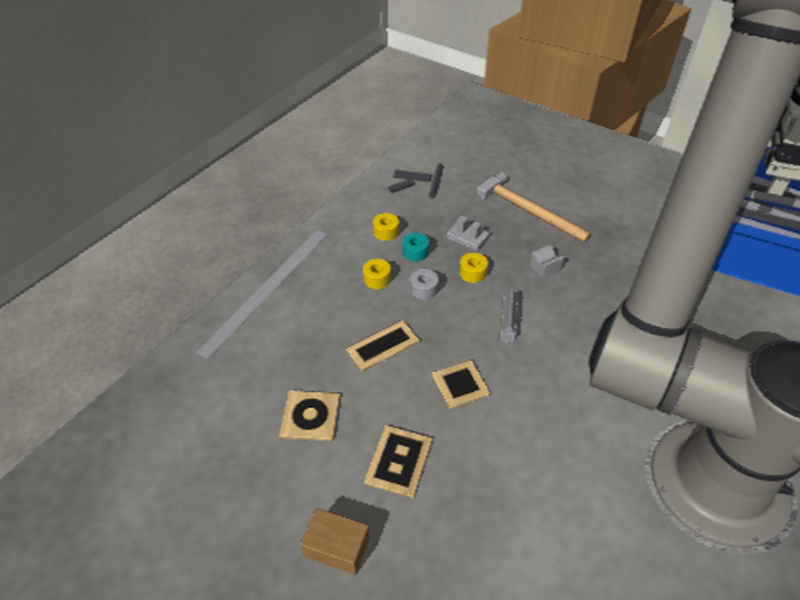

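Run:
```python
import cv2,numpy as np
t=cv2.imread("pics/top0.png"); s=cv2.imread("pics/side0.png")
def crop(im,x0,y0,w,h,k,n): cv2.imwrite(n,cv2.resize(im[y0:y0+h,x0:x0+w],None,fx=k,fy=k,interpolation=cv2.INTER_CUBIC))
crop(t,265,110,130,97,6,"pics/t_tools.png"); crop(t,265,155,130,97,6,"pics/t_tools2.png")
crop(s,225,120,140,100,5.7,"pics/s_tools.png")
crop(t,145,160,120,105,5.7,"pics/t_pads.png")
crop(s,170,195,150,125,4.8,"pics/s_pads.png")
```

```text
(no output)
```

View pics/t_tools2.png

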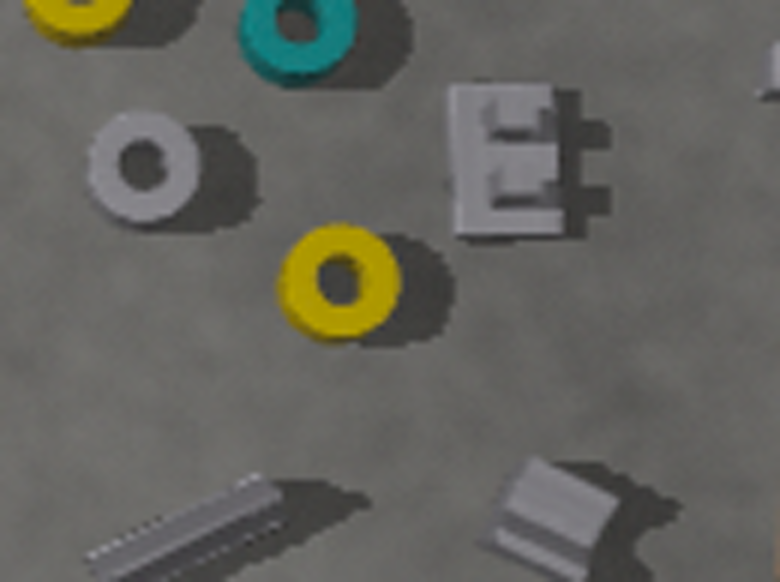

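View pics/s_tools.png

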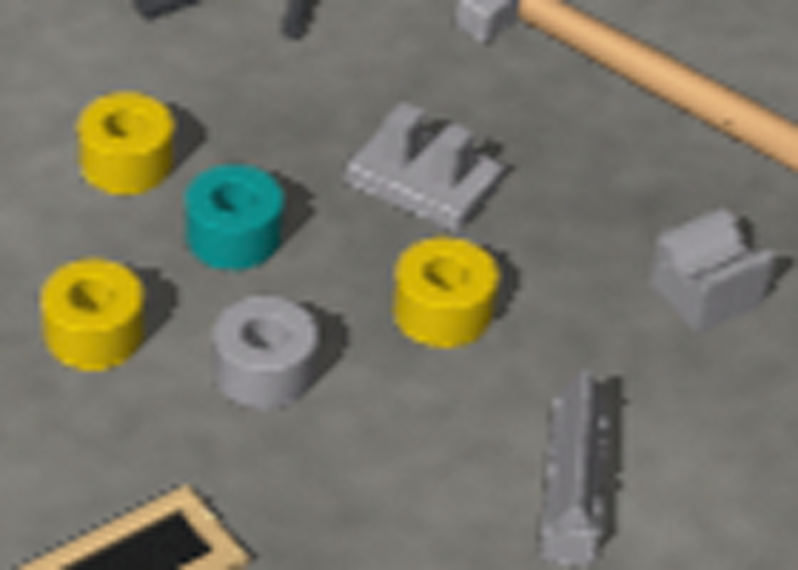

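View pics/t_pads.png

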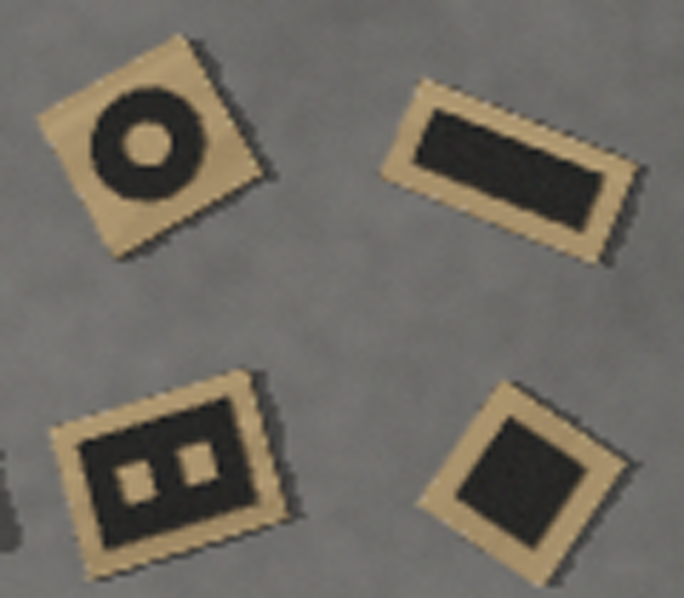

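View pics/s_pads.png

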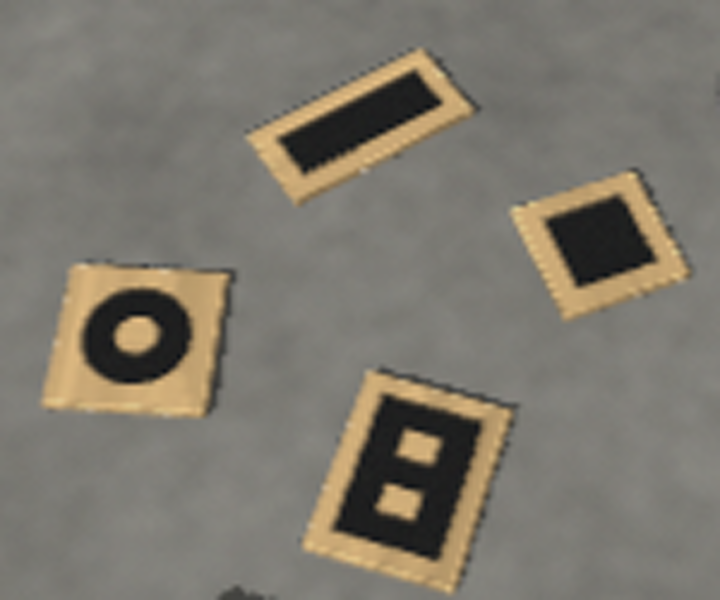

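```bash
cat > h.py <<'E'
import numpy as np,cv2
from scipy.spatial.transform import Rotation as Ro
from scipy.optimize import minimize
from plant import *
C={n:get_calibration(n) for n in("side","top")}
def proj(n,P):
    c=C[n];R=Ro.from_euler('xyz',c['orientation']).as_matrix()
    p=(np.atleast_2d(P)-c['eye'])@R; p=p@c['mtx'].T
    return p[:,:2]/p[:,2:]
def ray(n,uv,z):
    c=C[n];R=Ro.from_euler('xyz',c['orientation']).as_matrix()
    d=R@np.linalg.solve(c['mtx'],[uv[0],uv[1],1]); return c['eye']+d*(z-c['eye'][2])/d[2]
def tri(uvs):
    A=np.zeros((3,3));b=np.zeros(3)
    for n,uv in uvs.items():
        c=C[n];d=ray(n,uv,0)-c['eye'];d/=np.linalg.norm(d);M=np.eye(3)-np.outer(d,d);A+=M;b+=M@c['eye']
    return np.linalg.solve(A,b)
def box(lx,ly,z0,z1,cx=0,cy=0):
    return np.array([[cx+a*lx/2,cy+b*ly/2,z] for a in(-1,1) for b in(-1,1) for z in(z0,z1)])
def rect(lx,ly,z,cx=0,cy=0):
    return np.array([[cx+a*lx/2,cy+b*ly/2,z] for a,b in((-1,-1),(1,-1),(1,1),(-1,1))])
def circ(r,z):
    t=np.linspace(0,2*np.pi,60,endpoint=False); return np.c_[r*np.cos(t),r*np.sin(t),0*t+z]
# model: (hulls, curves)  z from underside
M={
'bolster':([np.r_[circ(29,0),circ(29,34)]],[circ(29,34),circ(13,34)]),
'vee':([box(46,46,0,40)],[rect(46,7,40,0,19.5),rect(46,7,40,0,-19.5)]),
'cutter':([np.r_[box(96,28,0,28),box(96,4,50,50)]],[]),
'fork':([box(80,54,0,16)],[rect(16,20,46,17),rect(16,20,46,-17)]),
'pad_round':([],[rect(92,92,8),circ(32,8),circ(12,8)]),
'pad_square':([],[rect(80,80,8),rect(52,52,8)]),
'pad_long':([],[rect(128,60,8),rect(102,34,8)]),
'pad_fork':([],[rect(110,84,8),rect(86,60,8),rect(16,20,8,17),rect(16,20,8,-17)]),
}
def grad(im,s=1.0):
    g=im.astype(np.float32); m=0
    for k in range(3):
        a=cv2.GaussianBlur(g[...,k],(0,0),s); gx=cv2.Sobel(a,cv2.CV_32F,1,0,scale=1/8);gy=cv2.Sobel(a,cv2.CV_32F,0,1,scale=1/8)
        m=m+gx**2+gy**2
    m=np.sqrt(m); return np.minimum(m,25)
def curves(name,n,p):
    x,y,yaw,z=p; R=Ro.from_euler('z',yaw).as_matrix(); T=lambda Q:proj(n,Q@R.T+[x,y,z])
    out=[]
    for h in M[name][0]: out.append(cv2.convexHull(T(h).astype(np.float32))[:,0])
    for c in M[name][1]: out.append(T(c))
    return out
def sample(c,step=.5):
    o=[]
    for a,b in zip(c,np.roll(c,-1,0)):
        L=np.hypot(*(b-a));k=max(1,int(L/step)); t=(np.arange(k)+.5)/k
        o.append(a+(b-a)*t[:,None])
    return np.concatenate(o)
def score(name,G,p):
    s=0
    for n,g in G.items():
        q=np.concatenate([sample(c) for c in curves(name,n,p)]).astype(np.float32)
        s+=cv2.remap(g,q[None,:,0],q[None,:,1],cv2.INTER_CUBIC).mean()
    return s/len(G)
def fit(name,G,p0,freez=False,dxy=12,dyaw=.25):
    best=None
    rng=np.random.default_rng(0)
    sym=name in('bolster',)
    for i in range(14):
        q=np.array(p0,float)
        if i: q[:2]+=rng.uniform(-dxy,dxy,2); q[2]+=rng.uniform(-dyaw,dyaw)
        S=np.array([6,6,.1,5.]);k=4 if freez else 3
        f=lambda v:-score(name,G,np.r_[q[:k]+v*S[:k],q[k:]])
        sx=np.zeros((k+1,k)); sx[1:]=np.eye(k)
        r=minimize(f,np.zeros(k),method='Nelder-Mead',options=dict(initial_simplex=sx,xatol=1e-3,fatol=1e-4,maxiter=400))
        if best is None or r.fun<best[0]: best=(r.fun,np.r_[q[:k]+r.x*S[:k],q[k:]])
    return -best[0],best[1]
def draw(im,n,items,win,k,path):
    x0,y0,w,h=win
    o=cv2.resize(im[y0:y0+h,x0:x0+w,::-1],None,fx=k,fy=k,interpolation=cv2.INTER_CUBIC)
    for name,p in items.items():
        for c in curves(name,n,p):
            cv2.polylines(o,[np.int32((c+.5-[x0,y0])*k-.5)],True,(0,0,255),1)
    cv2.imwrite(path,o)
E
cat > m0.py <<'E'
from h import *
im={n:cv2.imread(f"pics/{n}0.png")[...,::-1] for n in C}
s=512/800
g0={'bolster':(452,286,34,0),'vee':(559,377,40,-.5),'cutter':(463,381,40,.4),'fork':(545,284,16,np.pi/2),
'pad_round':(267,289,8,.3),'pad_square':(371,382,8,.6),'pad_long':(366,296,8,-.4),'pad_fork':(273,379,8,.25)}
# image yaw guess -> world: image right = -y, image up = +x
res={}
G={n:grad(im[n]) for n in C}
for k,(u,v,z,a) in g0.items():
    P=ray('top',(u*s,v*s),z)
    yaw=a-np.pi/2
    p0=[P[0],P[1],yaw,0]
    out=[]
    for gg in (dict(top=G['top']),dict(side=G['side'])):
        sc,p=fit(k,gg,p0); out.append((round(sc,2),p[:3].round(3)))
    sc,p=fit(k,G,p0); out.append((round(sc,2),p[:3].round(3))); res[k]=p.tolist()
    sc,pz=fit(k,G,p,True,3,.05); out.append(('z',round(sc,2),pz.round(3)))
    print(k,*out,sep='\n   ')
import json;json.dump(res,open('res.json','w'))
draw(im['top'],'top',res,(145,160,230,105),3.4,'pics/fit_t.png')
draw(im['side'],'side',res,(170,120,200,200),3,'pics/fit_s.png')
E
python3 m0.py
```

```text
bolster
   (np.float64(20.31), array([629.985, -86.633,  -1.806]))
   (np.float64(17.28), array([627.692, -81.657,  -1.652]))
   (np.float64(17.83), array([629.222, -84.525,  -1.592]))
   ('z', np.float64(18.89), array([631.084, -87.054,  -1.55 ,  -6.636]))
vee
   (np.float64(15.9), array([ 452.236, -284.954,   -2.   ]))
   (np.float64(14.77), array([ 451.001, -280.17 ,   -2.09 ]))
   (np.float64(14.86), array([ 452.399, -283.321,   -1.987]))
   ('z', np.float64(15.42), array([ 452.512, -286.615,   -1.996,   -6.195]))
cutter
   (np.float64(16.48), array([ 441.785, -133.516,   -1.096]))
   (np.float64(13.66), array([ 432.081, -104.694,   -1.212]))
   (np.float64(12.69), array([ 443.357, -131.354,   -1.129]))
   ('z', np.float64(15.42), array([ 445.509, -142.908,   -1.131,  -46.712]))
fork
   (np.float64(17.27), array([ 6.38783e+02, -2.73872e+02,  2.80000e-02]))
   (np.float64(19.19), array([ 6.33521e+02, -2.67800e+02, -5.30000e-02]))
   (np.float64(17.77), array([ 6.38750e+02, -2.73227e+02,  3.20000e-02]))
   ('z', np.float64(18.42), array([ 6.40859e+02, -2.75850e+02,  2.30000e-02, -7
[... 348 characters left out ...]
p.float64(25.3), array([443.62 ,  79.407,  -0.586]))
   (np.float64(23.47), array([444.02 ,  76.621,  -0.592]))
   ('z', np.float64(24.4), array([444.886,  74.759,  -0.598,  -6.407]))
pad_long
   (np.float64(23.77), array([612.972,  81.986,  -1.967]))
   (np.float64(25.56), array([612.177,  87.389,  -1.966]))
   (np.float64(23.98), array([612.771,  84.501,  -1.962]))
   ('z', np.float64(24.68), array([614.706,  83.277,  -1.97 ,  -6.237]))
pad_fork
   (np.float64(23.66), array([450.989, 262.013,  -1.276]))
   (np.float64(25.4), array([448.864, 268.176,  -1.275]))
   (np.float64(23.19), array([450.023, 265.012,  -1.273]))
   ('z', np.float64(24.54), array([451.367, 264.235,  -1.273,  -9.165]))
```

View pics/fit_t.png

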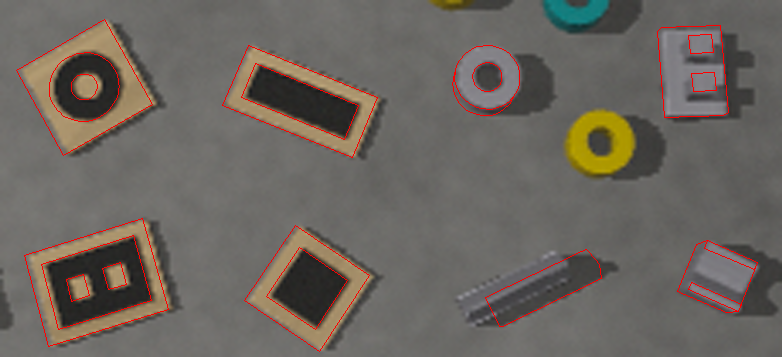

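View pics/fit_s.png

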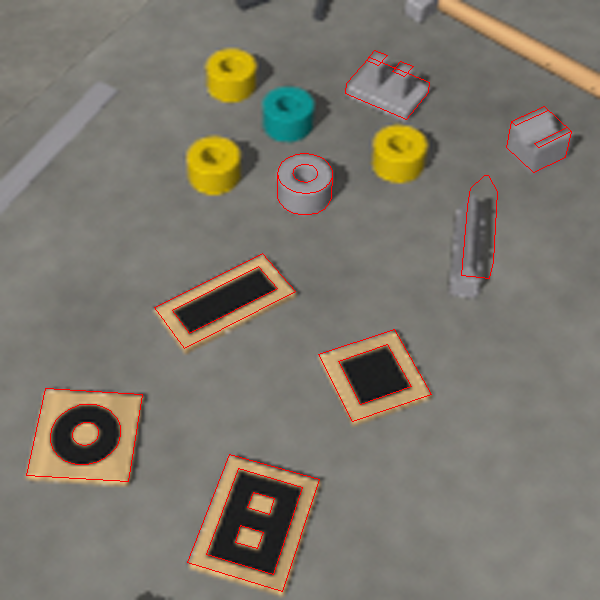

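```bash
cat > m1.py <<'E'
from h import *
import json
im={n:cv2.imread(f"pics/{n}0.png")[...,::-1] for n in C}
res=json.load(open('res.json'))
M['cutter'][1].append(rect(96,4,50)); M['cutter'][1].append(rect(96,28,28))
G={n:grad(im[n],.8) for n in C}
P=ray('top',(463*.64,381*.64),30); p0=[P[0],P[1],-1.13,0];print(p0)
for gg in (dict(top=G['top']),dict(side=G['side']),G):
    sc,p=fit('cutter',gg,p0,False,6,.1);print(sc,p)
res['cutter']=p.tolist();json.dump(res,open('res.json','w'))
draw(im['top'],'top',res,(265,215,70,60),8,'pics/fit_t1.png')
draw(im['side'],'side',res,(300,165,70,70),8,'pics/fit_s1.png')
a=cv2.imread('pics/fit_t1.png');b=cv2.imread('pics/fit_s1.png');b=b[:480]
cv2.imwrite('pics/fit_c.png',cv2.resize(np.hstack([a,b]),(800,343)))
E
python3 m1.py
```

```text
[np.float64(444.52826200264974), np.float64(-105.98127428032221), -1.13, 0]
12.691169738769531 [ 431.61941329 -115.04125707   -1.08957431    0.        ]
13.973255157470703 [ 435.41037464 -103.99994735   -1.15545846    0.        ]
12.514111518859863 [ 427.0671295  -111.40626063   -1.10536155    0.        ]
```

View pics/fit_c.png

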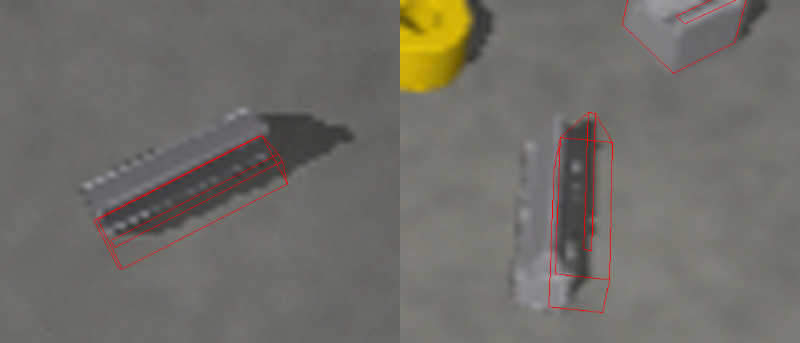

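```bash
cat > m2.py <<'E'
from h import *
a=tri(dict(top=(282.3,252.3),side=(327,212.8)));b=tri(dict(top=(311.0,239),side=(328.1,186.5)));print(a,b,np.linalg.norm(a-b),(a+b)/2,np.arctan2(*(b-a)[1::-1]))
for n,u,v in (('top',(282.3,252.3),(311,239)),('side',(327,212.8),(328.1,186.5))):
    A,B=ray(n,u,50),ray(n,v,50);print(n,(A+B)/2,np.hypot(*(A-B)[:2]),np.arctan2(*(B-A)[1::-1]))
im={n:cv2.imread(f"pics/{n}0.png")[...,::-1] for n in C}
M['cutter'][1].append(rect(96,4,50)); M['cutter'][1].append(rect(96,28,28))
G={n:grad(im[n],.8) for n in C}
m=(a+b)/2
for gg in (dict(top=G['top']),dict(side=G['side']),G):
    sc,p=fit('cutter',gg,[m[0],m[1],np.arctan2(*(b-a)[1::-1]),0],False,3,.06);print(sc,p)
res={'cutter':p}
draw(im['top'],'top',res,(265,215,70,60),8,'pics/fit_t1.png')
draw(im['side'],'side',res,(300,165,70,70),8,'pics/fit_s1.png')
a=cv2.imread('pics/fit_t1.png');b=cv2.imread('pics/fit_s1.png');b=b[:480]
cv2.imwrite('pics/fit_c2.png',cv2.resize(np.hstack([a,b]),(800,343)))
E
python3 m2.py
```

```text
[419.12050107 -64.97152587  23.10494353] [ 459.45633582 -148.05621111   38.39168495] 93.61479022822229 [ 439.28841844 -106.51386849   30.74831424] -1.1188331977215686
top [ 438.5819837  -104.95389931   50.        ] 92.18448690346239 -1.1458445352208215
side [433.77618554 -90.92936606  50.        ] 103.82186388110613 -1.10915339630106
11.175402641296387 [ 442.09405445 -107.03739501   -1.10645157    0.        ]
14.313848495483398 [ 436.73571732 -103.67976061   -1.26120223    0.        ]
12.376274108886719 [ 432.8800802  -107.23819941   -1.25947856    0.        ]
```

View pics/fit_c2.png

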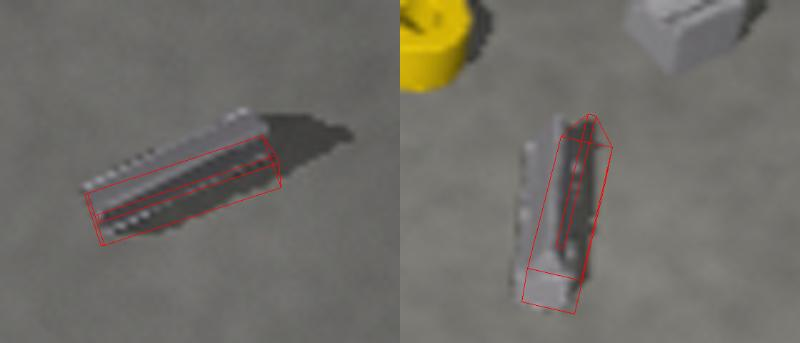

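```bash
sed -i 's/327,212.8/326.4,208.3/g; s/328.1,186.5/327.9,185.2/g; s/False,3,.06/False,2.5,.04/' m2.py; sed -i "s/for i in range(14)/for i in range(24)/; s/S=np.array(\[6,6,.1,5.\])/S=np.array([3,3,.05,4.])/" h.py; python3 m2.py
```

```text
[420.66161972 -62.92142851  44.67568417] [ 459.7265573  -146.90957442   45.05398139] 92.62948294706183 [ 440.19408851 -104.91550147   44.86483278] -1.1354363593899808
top [ 438.5819837  -104.95389931   50.        ] 92.18448690346239 -1.1458445352208215
side [ 440.033665   -100.08774901   50.        ] 92.52769357982746 -1.12540668106975
11.175182342529297 [ 442.09432906 -106.99997351   -1.10645658    0.        ]
14.315214157104492 [ 436.67838211 -103.57346486   -1.26113301    0.        ]
11.33081340789795 [ 441.13772478 -105.88114276   -1.05598951    0.        ]
```

View pics/fit_c2.png

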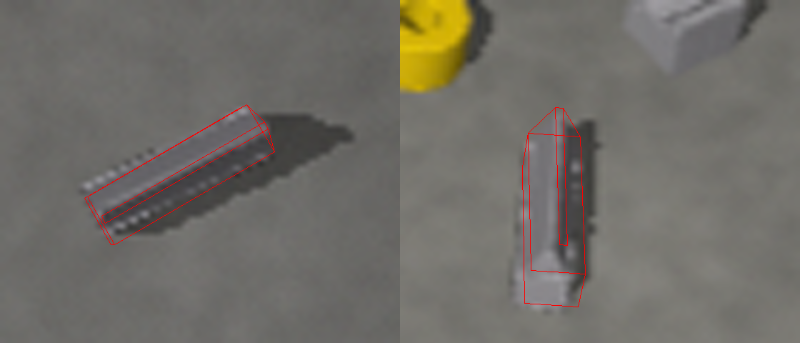

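```bash
cat > d.py <<'E'
import sys
from h import *
# usage d.py x y z yaw : remaining in tool frame units
o=get_obs(); p=o['tool_pos'];r=o['tcp_rot']; R=Ro.from_euler('xyz',r)
x,y,z,yaw=map(float,sys.argv[1:5])
T=Ro.from_euler('xyz',[np.pi,0,yaw])
# allow pi symmetric
best=min((Ro.from_euler('xyz',[np.pi,0,yaw+k*np.pi]) for k in(0,1)),key=lambda T:(R.inv()*T).magnitude())
d=R.inv().apply(np.array([x,y,z])-p)
print('t',round(o['time'],2),'pos',p.round(1),'rpy',r.round(3),'F',o['contact_force'].round(1),'w',round(o['grip_width'],1),'q',o['joint_positions'].round(2))
print('shift units',(d/20).round(3),'turn units',(np.degrees((R.inv()*best).as_rotvec())/4).round(3),'shift units after turn',(best.inv().apply(np.array([x,y,z])-p)/20).round(3))
E
python3 d.py 629.2 -84.5 120 0
```

```text
t 0.1 pos [ 137.9 -506.2  226.1] rpy [-3.14  -0.     0.266] F [ 0.3 -0.3 -0.4] w 92.1 q [-1.45  0.34  1.52  0.    1.28 -0.15]
shift units [ 29.24  -13.885   5.331] turn units [-0.019 -0.     3.807] shift units after turn [ 24.566 -21.085   5.307]
```

Request:
step_arm:
  moves: [0.9,-0.5,0,0,0,0.95,-1,0.9,-0.5,0,0,0,0.95,-1,0.9,-0.5,0,0,0,0.95,-1,0.9,-0.5,0,0,0,0.95,-1,0.9,-0.7,0,0,0,0,-1,0.9,-0.7,0,0,0,0,-1,0.9,-0.7,0,0,0,0,-1,0.9,-0.7,0,0,0,0,-1]

```text
time: 0.77
tool_pos: [276.1, -396.8, 222.6]
tcp_rot: [-3.134, 0.004, -0.021]
contact_force: [0.5, -0.4, -0.0]
grip_width: 91.6
```

```bash
python3 d.py 629.2 -84.5 120 0
```

```text
t 0.77 pos [ 276.1 -396.8  222.6] rpy [-3.134  0.004 -0.021] F [ 0.5 -0.4 -0. ] w 91.6 q [-1.12  0.27  1.63  0.    1.24  0.47]
shift units [ 17.335 -15.949   5.187] turn units [-0.106  0.051 -0.305] shift units after turn [ 17.654 -15.614   5.132]
```

Request:
step_arm:
  moves: [1,-0.9,0,0,0,-0.3,-1,1,-0.9,0,0,0,0,-1,1,-0.9,0,0,0,0,-1,1,-0.9,0,0,0,0,-1,1,-0.9,0,0,0,0,-1,1,-0.9,0,0,0,0,-1,1,-0.9,0,0,0,0,-1,1,-0.9,0,0,0,0,-1]

```text
time: 1.43
tool_pos: [442.0, -244.5, 220.6]
tcp_rot: [-3.13, 0.007, -0.001]
contact_force: [-0.2, -0.1, 0.4]
grip_width: 91.6
```

Request:
step_arm:
  moves: [1,-0.9,0.4,0,0,0,-1,1,-0.9,0.5,0,0,0,-1,1,-0.9,0.5,0,0,0,-1,1,-0.9,0.5,0,0,0,-1,1,-0.9,0.5,0,0,0,-1,1,-0.9,0.5,0,0,0,-1,1,-0.9,0.5,0,0,0,-1,1,-0.9,0.5,0,0,0,-1]

```text
time: 2.1
tool_pos: [608.4, -90.8, 139.1]
tcp_rot: [-3.131, 0.009, -0.001]
contact_force: [-0.3, -0.3, 0.5]
grip_width: 92.0
```

```bash
python3 d.py 629.2 -84.5 110 0
```

```text
t 2.1 pos [608.4 -90.8 139.1] rpy [-3.131e+00  9.000e-03 -1.000e-03] F [-0.3 -0.3  0.5] w 92.0 q [-0.28  0.59  1.37  0.01  1.19  1.29]
shift units [ 1.051 -0.299  1.452] turn units [-0.158  0.124 -0.009] shift units after turn [ 1.038 -0.314  1.457]
```

Request:
step_arm:
  moves: [0.9,-0.2,0.6,-0.15,0.12,0,-1,0.2,-0.1,0.9,0,0,0,-1,0,0,0,0,0,0,-1]

```text
time: 2.35
tool_pos: [632.8, -78.5, 103.6]
tcp_rot: [-3.139, 0.004, 0.005]
contact_force: [-1.5, 0.5, -0.9]
grip_width: 92.2
```

```bash
python3 d.py 629.2 -84.5 110 0
cat > shot.py <<'E'
import sys
from h import *
tag=sys.argv[1]
for n in C: 
    im=capture(n); cv2.imwrite(f"pics/{n}_{tag}.png",im[...,::-1])
E
python3 shot.py g1
python3 - <<'E'
from h import *
o=get_obs();p=o['tool_pos'];R=Ro.from_euler('xyz',o['tcp_rot'])
out=[]
for n,(x0,y0,w,h) in (('top',(250,140,90,90)),('side',(230,120,90,90))):
    im=cv2.imread(f"pics/{n}_g1.png"); k=4.4
    c=cv2.resize(im[y0:y0+h,x0:x0+w],None,fx=k,fy=k,interpolation=cv2.INTER_CUBIC)
    for q in ([0,46,0],[0,-46,0],[0,65,0],[0,-65,0],[0,0,0]):
        u=proj(n,p+R.apply(q))[0]; cv2.circle(c,tuple(np.int32((u+.5-[x0,y0])*k)),2,(0,0,255),-1)
    out.append(c)
cv2.imwrite('pics/g1.png',np.hstack(out))
E
```

```text
t 2.35 pos [632.8 -78.5 103.6] rpy [-3.139  0.004  0.005] F [-1.5  0.5 -0.9] w 92.2 q [-0.24  0.66  1.35  0.    1.14  1.32]
shift units [-0.181  0.299 -0.318] turn units [-0.038  0.058  0.074] shift units after turn [-0.179  0.301 -0.318]
```

View pics/g1.png

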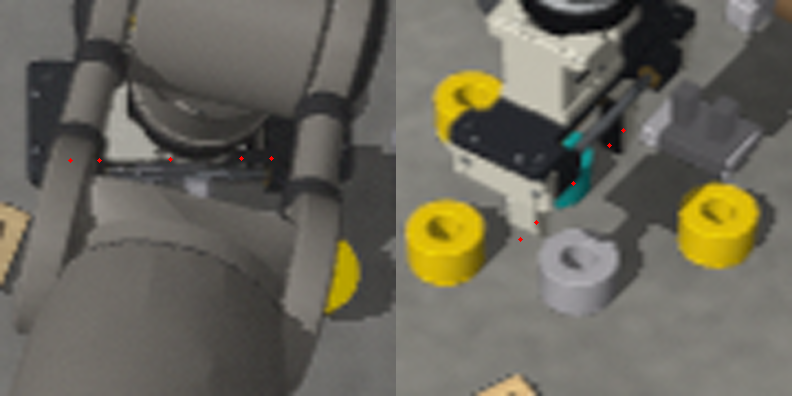

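Run:
```python
from h import *
o=get_obs();p=o['tool_pos'];R=Ro.from_euler('xyz',o['tcp_rot'])
out=[]
n='side';x0,y0,w,h=240,150,56,42;k=14
im=cv2.imread(f"pics/{n}_g1.png")
c=cv2.resize(im[y0:y0+h,x0:x0+w],None,fx=k,fy=k,interpolation=cv2.INTER_CUBIC)
for zz in (0,-45):
  for s in(1,-1):
    q=np.array([[a,s*b,zz] for a,b in((-9.5,46),(9.5,46),(9.5,65),(-9.5,65))])
    u=proj(n,p+R.apply(q)); cv2.polylines(c,[np.int32((u+.5-[x0,y0])*k)],True,(0,0,255),1)
cv2.imwrite('pics/g1b.png',c)
```

```text
(no output)
```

View pics/g1b.png

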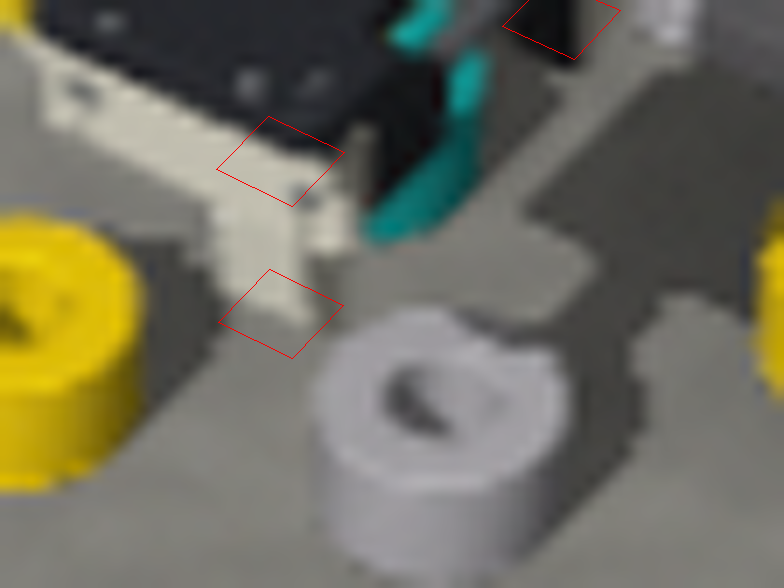

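Request:
step_arm:
  moves: [-0.18,0.3,0.6,0,0,0,-1,0,0,0.8,0,0,0,-1,0,0,0.8,0,0,0,-1,0,0,0.6,0,0,0,-1,0,0,0,0,0,0,-1]

```text
time: 2.87
tool_pos: [631.4, -90.2, 57.4]
tcp_rot: [3.14, -0.01, 0.001]
contact_force: [-0.2, 0.7, -0.1]
grip_width: 91.5
```

```bash
python3 d.py 629.2 -84.5 3 0; python3 shot.py g2
python3 - <<'E'
import cv2
im=cv2.imread("pics/side_g2.png")[130:210,220:320]; cv2.imwrite("pics/g2.png",cv2.resize(im,None,fx=7,fy=7,interpolation=cv2.INTER_CUBIC))
E
```

```text
t 2.87 pos [631.4 -90.2  57.4] rpy [ 3.14e+00 -1.00e-02  1.00e-03] F [-0.2  0.7 -0.1] w 91.5 q [-0.26  0.7   1.4   0.    1.02  1.31]
shift units [-0.136 -0.292  2.716] turn units [ 0.03  -0.147  0.007] shift units after turn [-0.108 -0.287  2.718]
```

View pics/g2.png

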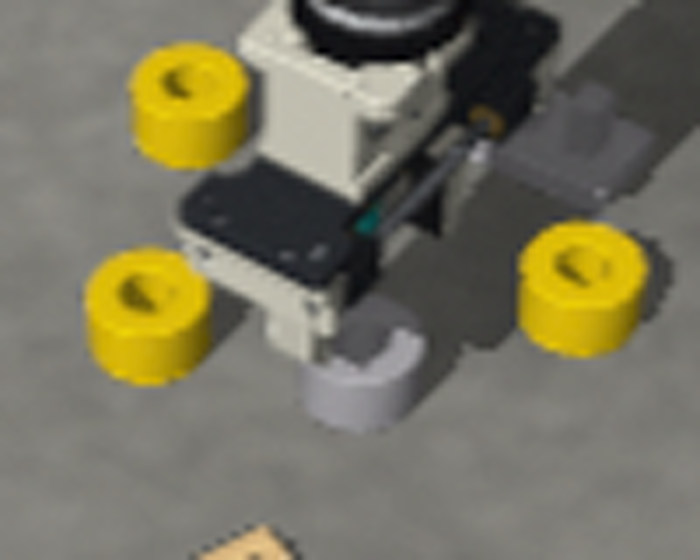

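Request:
step_arm:
  moves: [-0.1,-0.25,0.5,0,-0.12,0,-1,0,0,0.6,0,0,0,-1,0,0,0.5,0,0,0,-1,0,0,0,0,0,0,-1]

```text
time: 3.3
tool_pos: [632.9, -85.6, 28.6]
tcp_rot: [3.137, -0.011, 0.0]
contact_force: [-0.9, 0.1, -0.5]
grip_width: 91.8
```

```bash
python3 d.py 629.2 -84.5 3 0; python3 shot.py g3
python3 - <<'E'
import cv2
im=cv2.imread("pics/side_g3.png")[130:210,220:320]; cv2.imwrite("pics/g3.png",cv2.resize(im,None,fx=7,fy=7,interpolation=cv2.INTER_CUBIC))
E
```

```text
t 3.3 pos [632.9 -85.6  28.6] rpy [ 3.137 -0.011  0.   ] F [-0.9  0.1 -0.5] w 91.8 q [-0.25  0.74  1.42 -0.    0.97  1.32]
shift units [-0.198 -0.063  1.278] turn units [ 0.064 -0.155  0.006] shift units after turn [-0.184 -0.057  1.281]
```

View pics/g3.png

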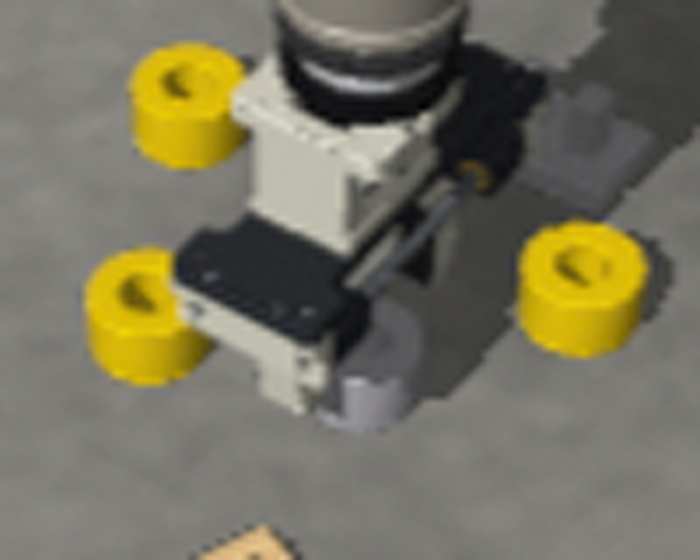

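Request:
step_arm:
  moves: [-0.15,-0.05,0.5,0.06,-0.15,0,-1,-0.05,0,0.5,0,0,0,-1,0,0,0.35,0,0,0,-1,0,0,0,0,0,0,-1]

```text
time: 3.73
tool_pos: [630.2, -85.0, 1.3]
tcp_rot: [3.141, -0.003, 0.001]
contact_force: [-0.8, -0.5, -1.3]
grip_width: 91.6
```

```bash
python3 d.py 629.2 -84.5 3 0
```

```text
t 3.73 pos [630.2 -85.    1.3] rpy [ 3.141e+00 -3.000e-03  1.000e-03] F [-0.8 -0.5 -1.3] w 91.6 q [-0.25  0.78  1.44 -0.    0.92  1.32]
shift units [-0.05  -0.027 -0.084] turn units [ 0.012 -0.042  0.007] shift units after turn [-0.051 -0.027 -0.083]
```

Close, with a 1 mm lift first.

Request:
step_arm:
  moves: [0,0,-0.1,0,0,0,1,0,0,0,0,0,0,1,0,0,0,0,0,0,1,0,0,0,0,0,0,1]

```text
time: 4.07
tool_pos: [630.0, -85.1, 2.8]
tcp_rot: [3.141, -0.002, 0.0]
contact_force: [0.1, 0.2, -0.2]
grip_width: 69.6
```

Request:
step_arm:
  moves: [0,0,0,0,0,0,1,0,0,0,0,0,0,1,0,0,0,0,0,0,1,0,0,0,0,0,0,1]

```text
time: 4.4
tool_pos: [630.2, -84.8, 3.3]
tcp_rot: [3.141, -0.003, 0.001]
contact_force: [1.0, 1.0, -0.8]
grip_width: 56.5
```

```bash
python3 d.py 629.2 -84.5 3 0; python3 shot.py g4
python3 - <<'E'
import cv2
im=cv2.imread("pics/side_g4.png")[130:210,220:320]; cv2.imwrite("pics/g4.png",cv2.resize(im,None,fx=7,fy=7,interpolation=cv2.INTER_CUBIC))
E
```

```text
t 4.4 pos [630.2 -84.8   3.3] rpy [ 3.141e+00 -3.000e-03  1.000e-03] F [ 1.   1.  -0.8] w 56.5 q [-0.25  0.77  1.44  0.    0.93  1.32]
shift units [-0.048 -0.017  0.016] turn units [ 0.008 -0.038  0.008] shift units after turn [-0.048 -0.017  0.016]
```

View pics/g4.png

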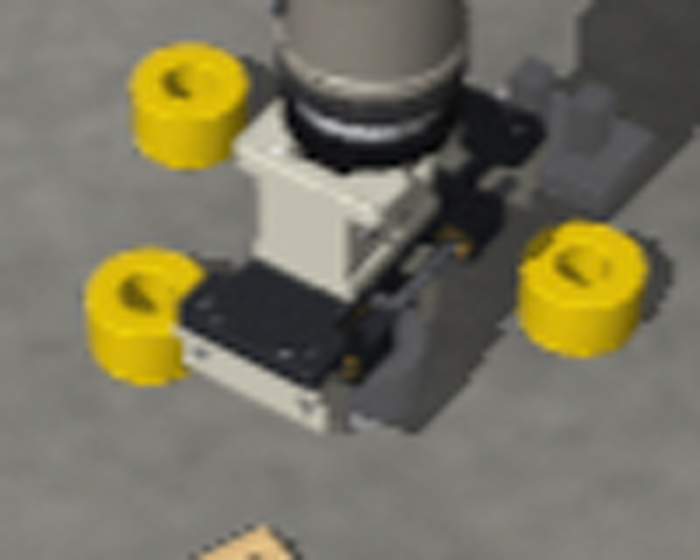

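Request:
step_arm:
  moves: [0,0,0,0,0,0,1,0,0,-0.3,0,0,0,1,0,0,-0.6,0,0,0,1,0,0,-0.9,0,0,0,1,0,0,-0.9,0,0,0,1,0,0,-0.9,0,0,0,1,0,0,-0.9,0,0,0,1,0,0,0,0,0,0,1]

```text
time: 5.17
tool_pos: [626.5, -84.3, 96.6]
tcp_rot: [-3.14, 0.008, 0.0]
contact_force: [0.5, -0.0, -4.4]
grip_width: 56.5
```

```bash
python3 d.py 629.2 -84.5 3 0; python3 shot.py g5
python3 - <<'E'
import cv2
im=cv2.imread("pics/side_g5.png")[100:200,220:320]; cv2.imwrite("pics/g5.png",cv2.resize(im,None,fx=6,fy=6,interpolation=cv2.INTER_CUBIC))
E
```

```text
t 5.17 pos [626.5 -84.3  96.6] rpy [-3.14   0.008  0.   ] F [ 0.5 -0.  -4.4] w 56.5 q [-0.25  0.66  1.37 -0.    1.12  1.32]
shift units [0.169 0.02  4.679] turn units [-0.026  0.108  0.005] shift units after turn [0.133 0.012 4.681]
```

View pics/g5.png

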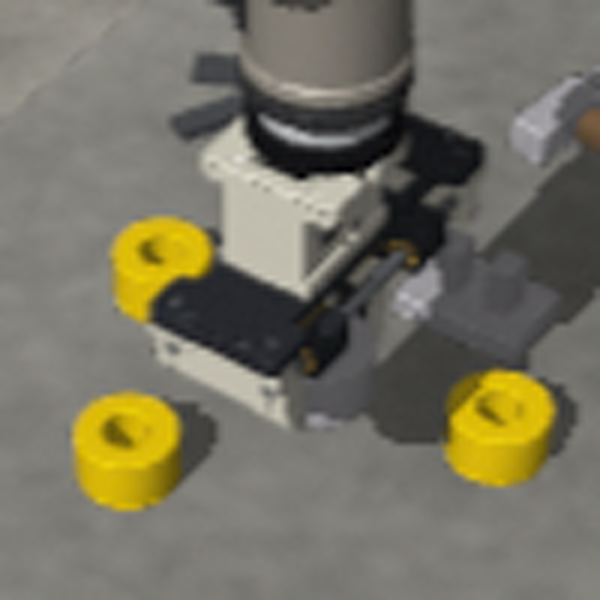

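Request:
step_arm:
  moves: [0.1,-0.5,0,0,0.1,0,1,0,-0.9,0,0,0,0,1,0,-1,0,0,0,0,1,0,-1,0,0,0,0,1,0,-1,0,0,0,0,1,0,-1,0,0,0,0,1,0,-1,0,0,0,0,1,0,-1,0,0,0,0,1]

```text
time: 5.93
tool_pos: [619.6, 70.8, 80.3]
tcp_rot: [-3.136, 0.025, -0.007]
contact_force: [0.3, -0.4, -5.8]
grip_width: 56.3
```

Request:
step_arm:
  moves: [0,-1,0,0,0,0,1,0,-1,0,0,0,0,1,0,-1,0,0,0,0,1,0,-1,0,0,0,0,1,0,-1,0,0,0,0,1,0,-1,0,0,0,0,1,0,-1,0,0,0,0,1,0,-1,0,0,0,0,1]

```text
time: 6.6
tool_pos: [609.5, 244.8, 65.8]
tcp_rot: [-3.137, 0.05, -0.005]
contact_force: [-0.1, -0.4, -5.6]
grip_width: 56.5
```

```bash
python3 d.py 628 282 60 0
```

```text
t 6.6 pos [609.5 244.8  65.8] rpy [-3.137  0.05  -0.005] F [-0.1 -0.4 -5.6] w 56.5 q [0.26 0.75 1.27 0.02 1.16 1.82]
shift units [ 0.927 -1.866  0.252] turn units [-0.071  0.713 -0.075] shift units after turn [ 0.924 -1.862  0.289]
```

Request:
step_arm:
  moves: [0.4,-0.7,0,0,0.4,0,1,0.3,-0.5,0,0,0.3,0,1,0.2,-0.3,0,0,0,0,1,0,0,0,0,0,0,1]

```text
time: 6.93
tool_pos: [622.6, 282.7, 58.2]
tcp_rot: [-3.138, 0.01, 0.001]
contact_force: [-0.5, 0.0, -7.0]
grip_width: 56.7
```

```bash
python3 d.py 628 282 40 0
```

```text
t 6.93 pos [622.6 282.7  58.2] rpy [-3.138e+00  1.000e-02  1.000e-03] F [-0.5  0.  -7. ] w 56.7 q [0.31 0.79 1.23 0.01 1.14 1.88]
shift units [0.278 0.04  0.907] turn units [-0.057  0.137  0.008] shift units after turn [0.27  0.037 0.909]
```

Request:
step_arm:
  moves: [0.25,0,0.4,-0.05,0.12,0,1,0.05,0,0.6,0,0,0,1,0,0,0.4,0,0,0,1,0,0,0,0,0,0,1]

```text
time: 7.27
tool_pos: [628.2, 280.2, 25.5]
tcp_rot: [3.14, 0.004, -0.001]
contact_force: [-0.7, -0.5, -5.3]
grip_width: 56.7
```

```bash
python3 d.py 628 282 12 0; python3 shot.py g6;python3 - <<'E'
import cv2
im=cv2.imread("pics/side_g6.png")[190:300,170:290]; cv2.imwrite("pics/g6.png",cv2.resize(im,None,fx=5,fy=5,interpolation=cv2.INTER_CUBIC))
E
```

```text
t 7.27 pos [628.2 280.2  25.5] rpy [ 3.14e+00  4.00e-03 -1.00e-03] F [-0.7 -0.5 -5.3] w 56.7 q [ 0.31  0.83  1.24 -0.    1.08  1.88]
shift units [-0.007 -0.092  0.676] turn units [ 0.025  0.064 -0.019] shift units after turn [-0.01  -0.091  0.677]
```

View pics/g6.png

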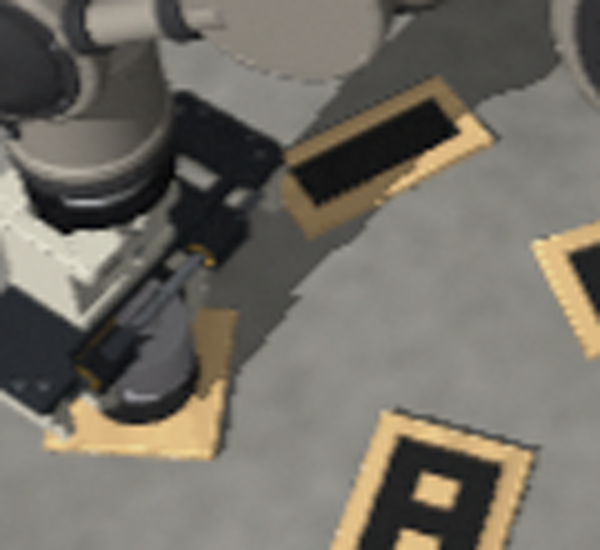

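Request:
step_arm:
  moves: [0,-0.08,0.3,0,0,0,1,0,0,0.2,0,0,0,1,0,0,0,0,0,0,1]

```text
time: 7.62
tool_pos: [629.9, 281.4, 17.4]
tcp_rot: [3.141, 0.001, -0.003]
contact_force: [0.6, -0.3, -5.1]
grip_width: 56.5
```

```bash
python3 d.py 628 282 12 0
```

```text
t 7.62 pos [629.9 281.4  17.4] rpy [ 3.141e+00  1.000e-03 -3.000e-03] F [ 0.6 -0.3 -5.1] w 56.5 q [ 0.31  0.84  1.24 -0.    1.06  1.88]
shift units [-0.094 -0.031  0.272] turn units [ 0.007  0.011 -0.041] shift units after turn [-0.094 -0.031  0.272]
```

Request:
step_arm:
  moves: [-0.08,-0.03,0.25,0,0,0,1,0,0,0.1,0,0,0,1,0,0,0,0,0,0,1]

```text
time: 7.87
tool_pos: [628.7, 282.2, 11.4]
tcp_rot: [-3.141, -0.001, -0.003]
contact_force: [-0.2, 0.0, -4.8]
grip_width: 56.4
```

```bash
python3 d.py 628 282 12 0
```

```text
t 7.87 pos [628.7 282.2  11.4] rpy [-3.141e+00 -1.000e-03 -3.000e-03] F [-0.2  0.  -4.8] w 56.4 q [ 0.31  0.84  1.25 -0.    1.05  1.88]
shift units [-0.036  0.011 -0.031] turn units [-0.003 -0.016 -0.043] shift units after turn [-0.036  0.011 -0.031]
```

Still hanging; go down a hair until it bears.

Request:
step_arm:
  moves: [0,0,0.08,0,0,0,1,0,0,0,0,0,0,1]

```text
time: 8.03
tool_pos: [628.8, 282.3, 11.9]
tcp_rot: [-3.141, -0.002, -0.003]
contact_force: [-0.3, 0.5, -4.4]
grip_width: 56.7
```

Request:
step_arm:
  moves: [0,0,0.08,0,0,0,1,0,0,0,0,0,0,1]

```text
time: 8.2
tool_pos: [629.5, 282.6, 11.5]
tcp_rot: [-3.141, -0.004, -0.002]
contact_force: [-0.8, 0.3, -5.7]
grip_width: 56.9
```

Request:
step_arm:
  moves: [0,0,0.15,0,0,0,1,0,0,0,0,0,0,1]

```text
time: 8.37
tool_pos: [630.0, 282.9, 12.1]
tcp_rot: [-3.14, -0.006, -0.002]
contact_force: [0.2, 0.5, -5.3]
grip_width: 56.8
```

Request:
step_arm:
  moves: [0,0,0.1,0,0,0,1,0,0,0,0,0,0,1]

```text
time: 8.53
tool_pos: [630.7, 283.1, 11.4]
tcp_rot: [-3.14, -0.008, -0.002]
contact_force: [-1.4, -0.8, -3.7]
grip_width: 56.5
```

Request:
step_arm:
  moves: [0,0,0,0,0,0,0.6,0,0,0,0,0,0,-1,0,0,0,0,0,0,-1,0,0,0,0,0,0,-1,0,0,0,0,0,0,-1,0,0,0,0,0,0,-1]

```text
time: 9.03
tool_pos: [632.4, 283.6, 11.3]
tcp_rot: [-3.138, -0.012, -0.002]
contact_force: [-0.0, -0.5, -0.0]
grip_width: 85.1
```

```bash
python3 d.py 628 282 12 0; python3 shot.py g7;python3 - <<'E'
import cv2
im=cv2.imread("pics/side_g7.png")[190:300,170:290]; cv2.imwrite("pics/g7.png",cv2.resize(im,None,fx=5,fy=5,interpolation=cv2.INTER_CUBIC))
E
```

```text
t 9.03 pos [632.4 283.6  11.3] rpy [-3.138e+00 -1.200e-02 -2.000e-03] F [-0.  -0.5 -0. ] w 85.1 q [ 0.31  0.85  1.25 -0.    1.04  1.88]
shift units [-0.221  0.082 -0.04 ] turn units [-0.047 -0.173 -0.033] shift units after turn [-0.221  0.082 -0.037]
```

View pics/g7.png

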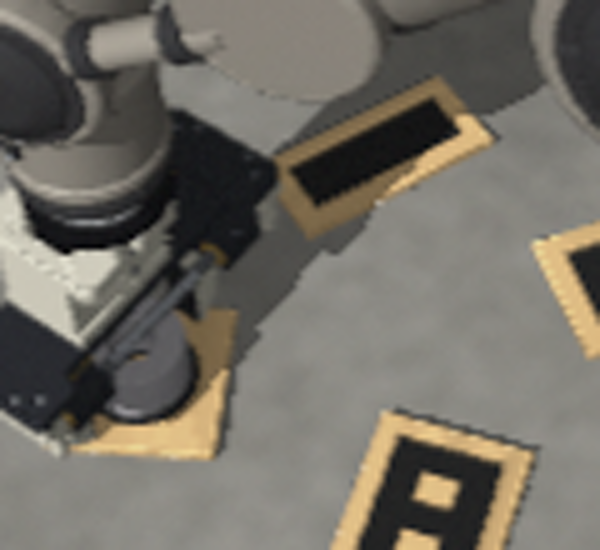

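Request:
step_arm:
  moves: [0,0,-0.5,0,0,0,-1,0,0,-0.9,0,-0.15,0,-1,0,0,-1,0,0,0,-1,0,0,-1,0,0,0,-1,0,0.5,-0.5,0,0,0,-1,0,1,-0.2,0,0,0,-1,0,1,0,0,0,0,-1,-0.3,1,0,0,0,0,-1]

```text
time: 9.8
tool_pos: [626.0, 213.7, 100.3]
tcp_rot: [-3.137, -0.004, 0.004]
contact_force: [0.6, 0.0, -0.1]
grip_width: 91.6
```

Request:
step_arm:
  moves: [-0.4,1,0,0,0,0,-1,-0.4,1,0,0,0,0,-1,-0.4,1,0,0,0,0,-1,-0.4,1,0,0,0,0,-1,-0.4,1,0,0,0,0,-1,-0.4,1,0,0,0,0,-1,-0.4,1,0,0,0,0,-1,-0.4,1,0,0,0,0,-1]

```text
time: 10.47
tool_pos: [558.6, 40.4, 103.2]
tcp_rot: [-3.139, -0.01, 0.003]
contact_force: [-0.7, 0.4, 0.4]
grip_width: 91.9
```

Request:
step_arm:
  moves: [-0.4,1,0,0,0,0.5,-1,-0.4,1,0,0,0,1,-1,-0.4,1,0,0,0,1,-1,-0.4,1,0,0,0,1,-1,-0.4,1,0,0,0,1,-1,-0.4,1,0,0,0,1,-1,-0.4,0.8,0,0,0,0.5,-1,-0.4,0.5,0,0,0,0,-1]

```text
time: 11.13
tool_pos: [462.3, -101.1, 105.4]
tcp_rot: [-3.136, -0.014, -0.441]
contact_force: [0.0, 0.1, 0.6]
grip_width: 91.9
```

```bash
python3 d.py 452.5 -283.3 110 -0.42; python3 shot.py a1
cat > cmp.py <<'E'
import sys
from h import *
tool,pad,tag,gx,gy,gyaw=sys.argv[1],sys.argv[2],sys.argv[3],*map(float,sys.argv[4:7])
import json;res=json.load(open('res.json'))
im={n:cv2.imread(f"pics/{n}_{tag}.png")[...,::-1] for n in C}
im0={n:cv2.imread(f"pics/{n}0.png")[...,::-1] for n in C}
o=[]
for n in C:
    s1,p=fit(tool,{n:grad(im[n],.8)},[gx,gy,gyaw,8],False,4,.08)
    s2,q=fit(pad,{n:grad(im0[n],.8)},res[pad],False,4,.05)
    e=p-q; print(n,round(s1,1),p.round(2),round(s2,1),q.round(2),'tool-pad',e[:2].round(1),'dyaw deg',round(np.degrees(e[2]),1))
    u=proj(n,q[:3]*[1,1,0]+[0,0,20])[0].astype(int); x0,y0=u-32
    draw(im[n],n,{tool:p,pad:q},(x0,y0,64,64),6,'pics/_c.png'); o.append(cv2.imread('pics/_c.png'))
cv2.imwrite(f'pics/cmp_{tag}.png',np.hstack(o))
E
python3 cmp.py bolster pad_round a1 628 282 0
```

```text
t 11.13 pos [ 462.3 -101.1  105.4] rpy [-3.136 -0.014 -0.441] F [0.  0.1 0.6] w 91.9 q [-0.38  0.38  1.84  0.01  0.9   1.63]
shift units [ 3.45   8.447 -0.224] turn units [-0.072 -0.206 -0.305] shift units after turn [ 3.266  8.519 -0.23 ]
side 21.6 [ 6.2743e+02  2.8506e+02 -1.6000e-01  8.0000e+00] 25.6 [626.06 285.25  -1.03   0.  ] tool-pad [ 1.4 -0.2] dyaw deg 49.9
top 21.1 [ 6.2884e+02  2.7747e+02 -2.0000e-02  8.0000e+00] 24.7 [628.4  278.62  -1.04   0.  ] tool-pad [ 0.4 -1.1] dyaw deg 58.3
```

View pics/cmp_a1.png

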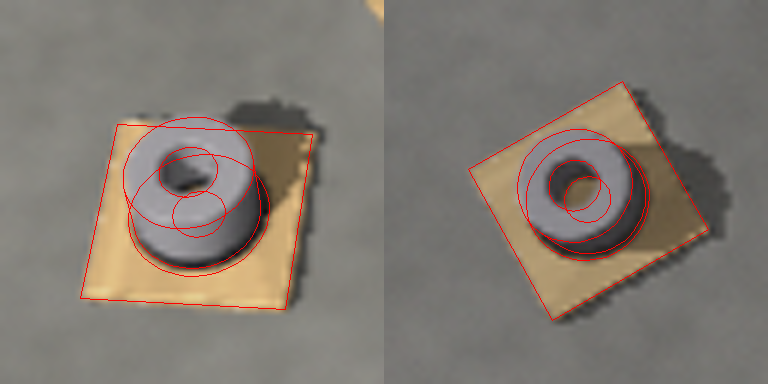

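Request:
step_arm:
  moves: [0.4,0.9,0,-0.07,-0.2,-0.3,-1,0.4,1,0,0,0,0,-1,0.4,1,0,0,0,0,-1,0.4,1,0,0,0,0,-1,0.4,1,0,0,0,0,-1,0.4,1,0,0,0,0,-1,0.3,0.8,0.3,0,0,0,-1,0.2,0.5,0.3,0,0,0,-1]

```text
time: 11.9
tool_pos: [459.4, -261.3, 97.3]
tcp_rot: [3.141, -0.008, -0.411]
contact_force: [-0.3, 0.8, 0.3]
grip_width: 91.7
```

```bash
python3 d.py 452.5 -283.3 60 -0.416
```

```text
t 11.9 pos [ 459.4 -261.3   97.3] rpy [ 3.141 -0.008 -0.411] F [-0.3  0.8  0.3] w 91.7 q [-0.66  0.48  1.7   0.    0.95  1.32]
shift units [0.106 1.143 1.867] turn units [ 0.009 -0.119  0.069] shift units after turn [0.127 1.144 1.865]
```

Request:
step_arm:
  moves: [0.1,0.6,0.4,0,-0.1,0.05,-1,0,0.3,0.7,0,0,0,-1,0,0.1,0.5,0,0,0,-1,0,0,0,0,0,0,-1]

```text
time: 12.23
tool_pos: [453.5, -283.4, 62.4]
tcp_rot: [3.141, -0.001, -0.416]
contact_force: [-0.3, -0.1, 1.1]
grip_width: 91.9
```

```bash
python3 d.py 452.5 -283.3 3.5 -0.416;  python3 shot.py b1;python3 - <<'E'
import cv2
im=cv2.imread("pics/side_b1.png")[110:200,290:410]; cv2.imwrite("pics/b1.png",cv2.resize(im,None,fx=6,fy=6,interpolation=cv2.INTER_CUBIC))
E
```

```text
t 12.23 pos [ 453.5 -283.4   62.4] rpy [ 3.141e+00 -1.000e-03 -4.160e-01] F [-0.3 -0.1  1.1] w 91.9 q [-0.7   0.55  1.7  -0.    0.89  1.29]
shift units [-0.048  0.013  2.944] turn units [ 0.009 -0.013 -0.   ] shift units after turn [-0.046  0.015  2.944]
```

View pics/b1.png

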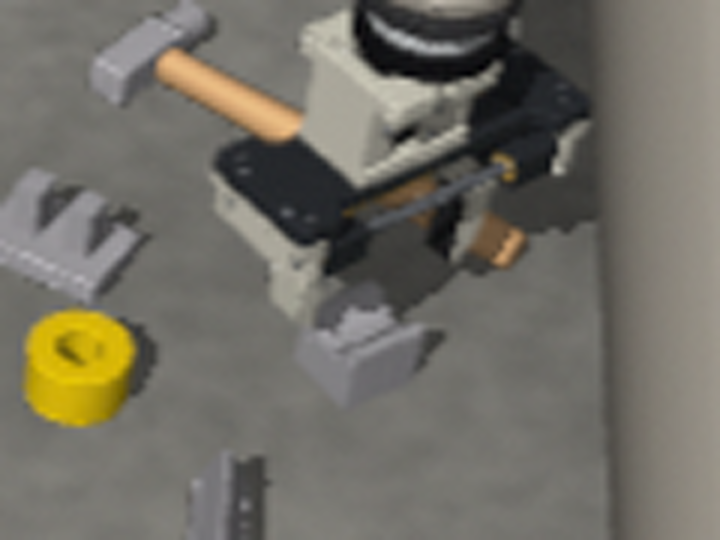

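Request:
step_arm:
  moves: [-0.05,0,0.5,0,0,0,-1,0,0,0.8,0,0,0,-1,0,0,0.6,0,0,0,-1,0,0,0.3,0,0,0,-1,0,0,0,0,0,0,-1]

```text
time: 12.75
tool_pos: [455.6, -281.3, 19.6]
tcp_rot: [3.139, -0.008, -0.412]
contact_force: [-0.6, -0.0, 0.3]
grip_width: 92.0
```

```bash
python3 d.py 452.5 -283.3 3.5 -0.416
```

```text
t 12.75 pos [ 455.6 -281.3   19.6] rpy [ 3.139 -0.008 -0.412] F [-0.6 -0.   0.3] w 92.0 q [-0.7   0.61  1.74  0.    0.78  1.29]
shift units [-0.107  0.152  0.805] turn units [ 0.03  -0.108  0.062] shift units after turn [-0.101  0.155  0.805]
```

Request:
step_arm:
  moves: [-0.1,0.12,0.4,0,-0.1,0.06,-1,0,0,0.3,0,0,0,-1,0,0,0,0,0,0,-1]

```text
time: 13.0
tool_pos: [453.4, -282.5, 5.3]
tcp_rot: [3.139, -0.001, -0.415]
contact_force: [-0.6, 0.0, -0.9]
grip_width: 91.9
```

```bash
python3 d.py 452.5 -283.3 3.5 -0.416
```

```text
t 13.0 pos [ 453.4 -282.5    5.3] rpy [ 3.139e+00 -1.000e-03 -4.150e-01] F [-0.6  0.  -0.9] w 91.9 q [-0.7   0.63  1.75 -0.    0.76  1.29]
shift units [-0.024  0.051  0.092] turn units [ 0.036 -0.02   0.014] shift units after turn [-0.024  0.052  0.092]
```

Request:
step_arm:
  moves: [0,0,0,0,0,0,1,0,0,0,0,0,0,1,0,0,0,0,0,0,1,0,0,0,0,0,0,1,0,0,0,0,0,0,1,0,0,0,0,0,0,1,0,0,0,0,0,0,1,0,0,0,0,0,0,1]

```text
time: 13.67
tool_pos: [454.1, -282.9, 6.6]
tcp_rot: [3.139, -0.004, -0.416]
contact_force: [0.9, 0.9, -2.0]
grip_width: 46.1
```

Request:
step_arm:
  moves: [0,0,0,0,0,0,1,0,0,0,0,0,0,1,0,0,0,0,0,0,1]

```text
time: 13.92
tool_pos: [454.1, -282.9, 6.7]
tcp_rot: [3.139, -0.004, -0.415]
contact_force: [1.5, -0.1, -0.5]
grip_width: 45.9
```

```bash
python3 d.py 452.5 -283.3 3.5 -0.416
```

```text
t 13.92 pos [ 454.1 -282.9    6.7] rpy [ 3.139 -0.004 -0.415] F [ 1.5 -0.1 -0.5] w 45.9 q [-0.7   0.63  1.75 -0.    0.76  1.29]
shift units [-0.067  0.048  0.158] turn units [ 0.039 -0.054  0.007] shift units after turn [-0.066  0.049  0.158]
```

Request:
step_arm:
  moves: [0,0,-0.3,0,0,0,1,0,0,-0.6,0,0,0,1,0,0,-0.9,0,0,0,1,0,0,-1,0,0,0,1,0,0,-1,0,0,0,1,0,0,-1,0,0,0,1,-0.2,-0.5,-0.7,0,0,0,1,-0.4,-0.9,-0.3,0,0,0,1]

```text
time: 14.58
tool_pos: [448.4, -250.4, 120.9]
tcp_rot: [-3.141, 0.017, -0.418]
contact_force: [0.1, -0.6, -8.1]
grip_width: 45.9
```

Request:
step_arm:
  moves: [-0.4,-0.9,-0.1,0,0,0,1,-0.4,-0.9,-0.1,0,0,0,1,-0.4,-0.9,-0.1,0,0,0,1,-0.4,-0.9,-0.1,0,0,0,1,-0.4,-0.9,-0.1,0,0,0,1,-0.4,-0.9,-0.1,0,0,0,1,-0.4,-0.9,-0.1,0,0,0,1,-0.4,-0.9,-0.1,0,0,0,1]

```text
time: 15.25
tool_pos: [442.7, -85.0, 137.6]
tcp_rot: [-3.141, 0.028, -0.422]
contact_force: [1.2, 0.9, -7.6]
grip_width: 46.2
```

```bash
python3 d.py 445.7 76.6 60 -0.592
```

```text
t 15.25 pos [442.7 -85.  137.6] rpy [-3.141  0.028 -0.422] F [ 1.2  0.9 -7.6] w 46.2 q [-0.36  0.32  1.83  0.    1.02  1.63]
shift units [-3.064 -7.434  3.967] turn units [0.03  0.399 2.432] shift units after turn [-4.384 -6.792  3.878]
```

Request:
step_arm:
  moves: [-0.4,-0.9,0,0,0.1,0.4,1,-0.5,-0.9,0.1,0,0.1,0.5,1,-0.5,-0.9,0.3,0,0.1,0.5,1,-0.5,-0.9,0.4,0,0.1,0.5,1,-0.6,-0.9,0.4,0,0,0.4,1,-0.6,-0.9,0.4,0,0,0,1,-0.4,-0.6,0.4,0,0,0,1,-0.2,-0.3,0.2,0,0,0,1]

```text
time: 15.92
tool_pos: [433.9, 70.4, 91.4]
tcp_rot: [3.136, 0.007, -0.59]
contact_force: [-0.9, -0.7, -7.0]
grip_width: 46.3
```

```bash
python3 d.py 445.7 76.6 30 -0.592
```

```text
t 15.92 pos [433.9  70.4  91.4] rpy [ 3.136  0.007 -0.59 ] F [-0.9 -0.7 -7. ] w 46.3 q [-0.01  0.37  1.93 -0.    0.86  2.15]
shift units [ 0.337 -0.604  3.065] turn units [0.086 0.095 0.029] shift units after turn [ 0.315 -0.586  3.071]
```

Request:
step_arm:
  moves: [0.25,-0.4,0.5,0.08,0.09,0,1,0.1,-0.1,0.8,0,0,0,1,0,0,0.8,0,0,0,1,0,0,0.5,0,0,0,1,0,0,0,0,0,0,1]

```text
time: 16.33
tool_pos: [443.5, 76.1, 36.4]
tcp_rot: [3.138, 0.003, -0.585]
contact_force: [-0.9, -1.2, -7.3]
grip_width: 46.1
```

```bash
python3 d.py 445.7 76.6 15 -0.592
```

```text
t 16.33 pos [443.5  76.1  36.4] rpy [ 3.138e+00  3.000e-03 -5.850e-01] F [-0.9 -1.2 -7.3] w 46.1 q [ 0.    0.48  1.95 -0.    0.72  2.16]
shift units [ 0.085 -0.084  1.07 ] turn units [0.048 0.048 0.099] shift units after turn [ 0.081 -0.081  1.07 ]
```

Request:
step_arm:
  moves: [0.08,-0.08,0.3,0.04,0,0.1,1,0,0,0.4,0,0,0,1,0,0,0.2,0,0,0,1,0,0,0,0,0,0,1]

```text
time: 16.67
tool_pos: [446.4, 75.6, 17.7]
tcp_rot: [3.141, 0.003, -0.594]
contact_force: [-0.7, -0.3, -7.9]
grip_width: 46.0
```

```bash
python3 d.py 445.7 76.6 15 -0.592
```

```text
t 16.67 pos [446.4  75.6  17.7] rpy [ 3.141e+00  3.000e-03 -5.940e-01] F [-0.7 -0.3 -7.9] w 46.0 q [-0.    0.52  1.96  0.    0.67  2.16]
shift units [-0.055 -0.02   0.137] turn units [ 0.005  0.041 -0.025] shift units after turn [-0.056 -0.02   0.137]
```

Request:
step_arm:
  moves: [-0.05,-0.03,0.15,0,0,0,1,0,0,0.05,0,0,0,1]

```text
time: 16.83
tool_pos: [446.4, 76.6, 14.6]
tcp_rot: [-3.141, 0.002, -0.594]
contact_force: [-5.0, 1.5, 10.1]
grip_width: 46.3
```

```bash
python3 d.py 445.7 76.6 15 -0.592
```

```text
t 16.83 pos [446.4  76.6  14.6] rpy [-3.141e+00  2.000e-03 -5.940e-01] F [-5.   1.5 10.1] w 46.3 q [-0.    0.52  1.96  0.    0.66  2.16]
shift units [-0.029  0.021 -0.021] turn units [-0.006  0.028 -0.036] shift units after turn [-0.029  0.021 -0.021]
```

Contact (force sign turned to +10 N). Release and rise, heading for the cutter.

Request:
step_arm:
  moves: [0,0,0,0,0,0,0.5,0,0,0,0,0,0,-1,0,0,0,0,0,0,-1,0,0,0,0,0,0,-1,0,0,0,0,0,0,-1,0,0,0,0,0,0,-1,0,0,-0.5,0,0,0,-1,0,0,-1,0,0,0,-1]

```text
time: 17.5
tool_pos: [447.8, 76.7, 46.0]
tcp_rot: [-3.139, -0.001, -0.594]
contact_force: [0.1, 0.4, 0.1]
grip_width: 87.7
```

Request:
step_arm:
  moves: [0,0,-1,0,0,0,-1,0,0,-1,0,0,0,-1,0,0,-1,0,0,0,-1,0.2,0.5,-0.5,0,0,0,-1,0.5,0.8,0,0,0,0,-1,0.5,0.8,0,0,0,0,-1,0.5,0.8,0,0,0,0,-1,0.5,0.8,0,0,0,0,-1]

```text
time: 18.17
tool_pos: [445.4, -9.5, 124.6]
tcp_rot: [-3.133, -0.011, -0.588]
contact_force: [-0.3, -0.1, 0.3]
grip_width: 91.6
```

```bash
python3 d.py 440.5 -103.5 110 -1.13; python3 d.py 440.5 -103.5 110 0.44; python3 shot.py a2; python3 cmp.py vee pad_square a2 444 77 -0.592
```

```text
t 18.17 pos [445.4  -9.5 124.6] rpy [-3.133 -0.011 -0.588] F [-0.3 -0.1  0.3] w 91.6 q [-0.2   0.31  1.89  0.    0.93  1.96]
shift units [2.395 4.051 0.722] turn units [-0.157 -0.115  7.764] shift units after turn [4.145 2.226 0.73 ]
t 18.17 pos [445.4  -9.5 124.6] rpy [-3.133 -0.011 -0.588] F [-0.3 -0.1  0.3] w 91.6 q [-0.2   0.31  1.89  0.    0.93  1.96]
shift units [2.395 4.051 0.722] turn units [ -0.031  -0.199 -14.724] shift units after turn [-2.222  4.146  0.73 ]
side 20.7 [441.21  80.56  -0.63   8.  ] 25.7 [443.67  79.7   -0.59   0.  ] tool-pad [-2.5  0.9] dyaw deg -2.3
top 20.8 [ 4.450e+02  6.669e+01 -5.000e-02  8.000e+00] 24.5 [444.26  73.83  -0.6    0.  ] tool-pad [ 0.7 -7.1] dyaw deg 31.4
```

View pics/cmp_a2.png

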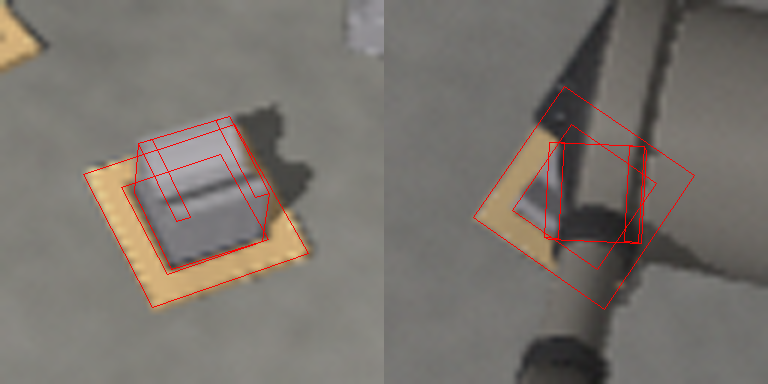

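Request:
step_arm:
  moves: [0,0,0,-0.1,-0.1,-0.6,-1,0,0,0,0,0,-1,-1,0,0,0,0,0,-1,-1,0,0,0,0,0,-1,-1,0,0,0,0,0,-1,-1,0,0,0,0,0,-1,-1,0,0,0,0,0,-1,-1,0,0,0,0,0,-1,-1]

```text
time: 18.93
tool_pos: [445.3, -6.9, 124.6]
tcp_rot: [-3.141, -0.003, -0.041]
contact_force: [0.3, -0.1, 0.4]
grip_width: 91.9
```

Request:
step_arm:
  moves: [0,0,0,0,0,-1,-1,0,0,0,0,0,-1,-1,0,0,0,0,0,-1,-1,0,0,0,0,0,-1,-1,0,0,0,0,0,-1,-1,0,0,0,0,0,-1,-1,0,0,0,0,0,-1,-1,0,0,0,0,0,-1,-1]

```text
time: 19.6
tool_pos: [444.9, -0.5, 124.6]
tcp_rot: [-3.141, -0.004, 0.549]
contact_force: [-1.0, -0.4, -0.1]
grip_width: 92.1
```

Request:
step_arm:
  moves: [0,0,0,0,0,-1,-1,0,0,0,0,0,-1,-1,0,0,0,0,0,-1,-1,0,0,0,0,0,-1,-1,0,0,0,0,0,-1,-1,0,0,0,0,0,-1,-1,0,0,0,0,0,-1,-1,0,0,0,0,0,-1,-1]

```text
time: 20.27
tool_pos: [444.5, 5.9, 124.6]
tcp_rot: [3.142, -0.005, 1.139]
contact_force: [-0.8, 0.4, -0.2]
grip_width: 91.9
```

```bash
python3 d.py 440.5 -103.5 110 2.012
```

```text
t 20.27 pos [444.5   5.9 124.6] rpy [ 3.142 -0.005  1.139] F [-0.8  0.4 -0.2] w 91.9 q [-0.16  0.32  1.88  0.01  0.94  0.26]
shift units [-5.053  2.108  0.7  ] turn units [  0.035  -0.072 -12.507] shift units after turn [-4.859 -2.515  0.728]
```

Request:
step_arm:
  moves: [-0.6,0.2,0,0,0,-1,-1,-0.6,0.2,0,0,0,-1,-1,-0.6,0.1,0,0,0,-1,-1,-0.6,0,0,0,0,-1,-1,-0.6,0,0,0,0,-1,-1,-0.6,0,0,0,0,-1,-1,-0.6,-0.1,0,0,0,-1,-1,-0.4,-0.2,0,0,0,-1,-1]

```text
time: 20.93
tool_pos: [431.4, -83.4, 124.0]
tcp_rot: [3.138, -0.007, 1.733]
contact_force: [1.2, 0.4, -0.4]
grip_width: 91.8
```

Request:
step_arm:
  moves: [0,0,0,0,0,-1,-1,0,0,0.2,0,0,-1,-1,0,0,0.2,0,0,-0.8,-1,0,0,0.2,0,0,0,-1,0,0,0,0,0,0,-1]

```text
time: 21.35
tool_pos: [431.6, -82.2, 111.7]
tcp_rot: [3.135, -0.006, 1.938]
contact_force: [0.6, 0.5, -0.4]
grip_width: 91.7
```

```bash
python3 d.py 440.5 -103.5 100 2.012; python3 shot.py c1; python3 cmp.py vee pad_square c1 444 77 -0.592;python3 - <<'E'
import cv2
im=cv2.imread("pics/side_c1.png")[140:230,270:390]; cv2.imwrite("pics/c1.png",cv2.resize(im,None,fx=6,fy=6,interpolation=cv2.INTER_CUBIC))
E
```

```text
t 21.35 pos [431.6 -82.2 111.7] rpy [ 3.135 -0.006  1.938] F [ 0.6  0.5 -0.4] w 91.7 q [-0.37  0.33  1.91  0.01  0.9  -0.74]
shift units [-1.157  0.027  0.58 ] turn units [ 0.093 -0.081 -1.065] shift units after turn [-1.153 -0.055  0.587]
side 20.7 [441.27  80.64  -0.63   8.  ] 25.7 [443.67  79.7   -0.59   0.  ] tool-pad [-2.4  0.9] dyaw deg -2.3
top 20.9 [449.24  71.32  -0.64   8.  ] 24.5 [444.26  73.83  -0.6    0.  ] tool-pad [ 5.  -2.5] dyaw deg -2.2
```

View pics/c1.png

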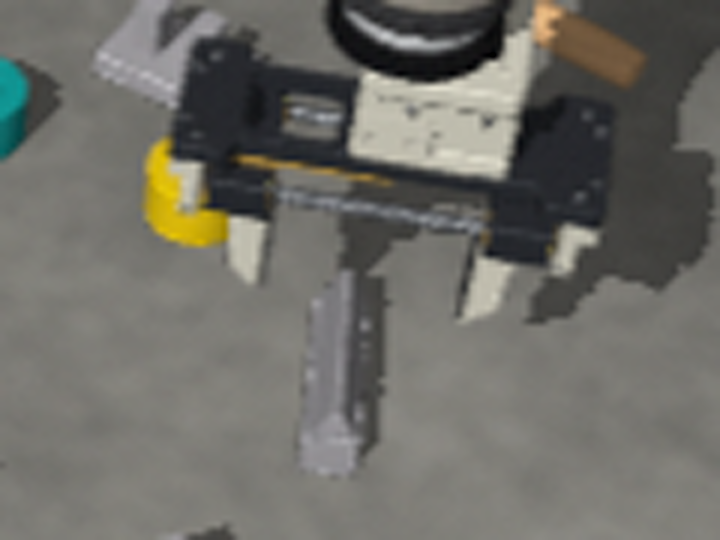

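View pics/cmp_c1.png

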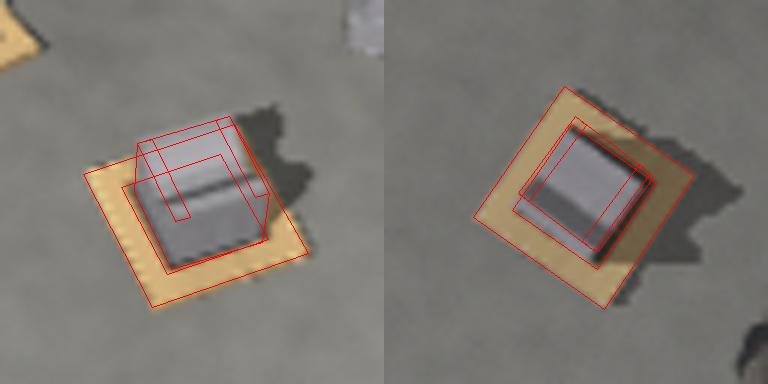

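```bash
python3 cmp.py vee pad_square c1 444 77 0.979
```

```text
side 20.6 [442.07  80.34   0.97   8.  ] 25.7 [443.67  79.7   -0.59   0.  ] tool-pad [-1.6  0.6] dyaw deg 89.2
top 21.8 [449.94  71.18   0.93   8.  ] 24.5 [444.26  73.83  -0.6    0.  ] tool-pad [ 5.7 -2.6] dyaw deg 87.9
```

View pics/cmp_c1.png

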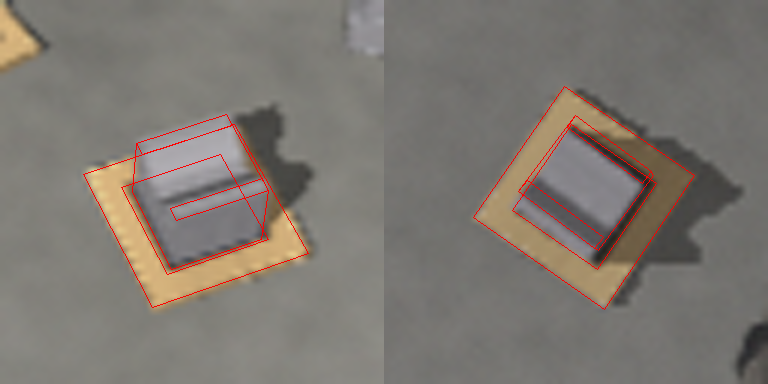

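```bash
cat > ov.py <<'E'
import sys
from h import *
tool,tag=sys.argv[1:3]; Q={'side':[float(v) for v in sys.argv[3].split(',')],'top':[float(v) for v in sys.argv[4].split(',')]}
o=[]
for n in C:
    im=cv2.imread(f"pics/{n}_{tag}.png")[...,::-1]; q=Q[n]
    u=proj(n,np.r_[q[:2],25])[0].astype(int); x0,y0=u-24
    draw(im,n,{tool:np.r_[q,8]},(x0,y0,48,48),8,'pics/_c.png'); o.append(cv2.imread('pics/_c.png'))
cv2.imwrite(sys.argv[5],np.hstack(o))
E
python3 ov.py vee c1 443.7,79.7,0.979 444.3,73.8,0.975 pics/ov1.png
```

```text
(no output)
```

View pics/ov1.png

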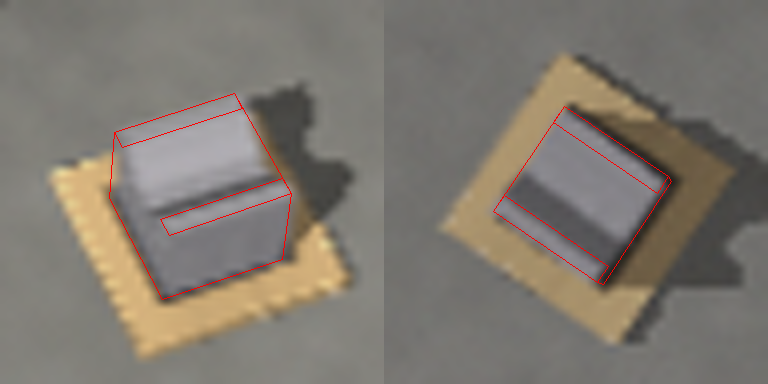

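Request:
step_arm:
  moves: [-0.3,0,0.3,0.08,-0.08,-0.6,-1,-0.5,0,0.5,0,0,-0.45,-1,-0.3,-0.05,0.6,0,0,0,-1,0,0,0.4,0,0,0,-1,0,0,0,0,0,0,-1]

```text
time: 21.87
tool_pos: [441.6, -102.6, 76.5]
tcp_rot: [3.138, 0.003, 2.01]
contact_force: [-0.5, 0.1, -0.5]
grip_width: 91.8
```

```bash
python3 d.py 440.5 -103 60 2.012; python3 shot.py c2;python3 - <<'E'
import cv2
im=cv2.imread("pics/side_c2.png")[140:230,270:390]; cv2.imwrite("pics/c2.png",cv2.resize(im,None,fx=6,fy=6,interpolation=cv2.INTER_CUBIC))
E
```

```text
t 21.87 pos [ 441.6 -102.6   76.5] rpy [3.138e+00 3.000e-03 2.010e+00] F [-0.5  0.1 -0.5] w 91.8 q [-0.4   0.41  1.92  0.    0.81 -0.84]
shift units [ 0.009 -0.061  0.825] turn units [ 0.056  0.046 -0.027] shift units after turn [ 0.007 -0.057  0.825]
```

View pics/c2.png

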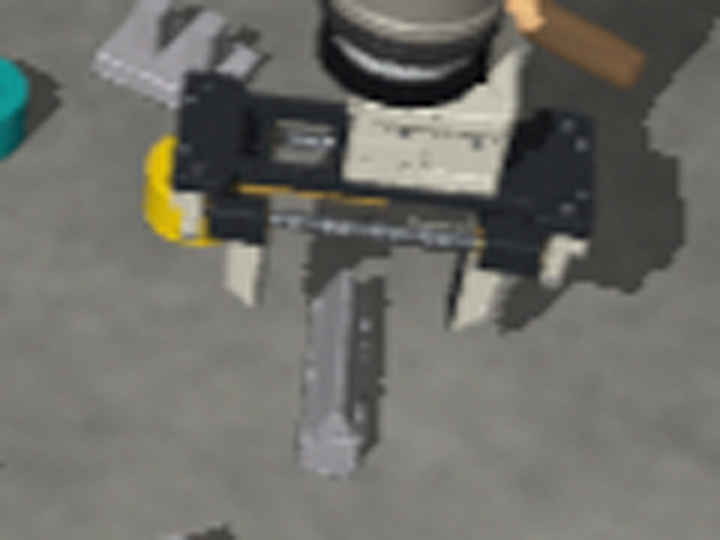

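Run:
```python
from h import *
n='side';im=cv2.imread("pics/side_c2.png");x0,y0,w,h=270,140,120,90;k=6
c=cv2.resize(im[y0:y0+h,x0:x0+w],None,fx=k,fy=k,interpolation=cv2.INTER_CUBIC)
o=get_obs();p=o['tool_pos'];R=Ro.from_euler('xyz',o['tcp_rot'])
for zz in (p[2],3):
  P=p.copy();P[2]=zz
  for s in(1,-1):
    q=np.array([[a,s*b,0] for a,b in((-9.5,46),(9.5,46),(9.5,65),(-9.5,65))])
    cv2.polylines(c,[np.int32((proj(n,P+R.apply(q))+.5-[x0,y0])*k)],True,(0,0,255),1)
m=np.array([440.5,-103,0]);Rz=Ro.from_euler('z',-1.13)
for H,cx in zip([M['cutter'][0][0],],[0]):
    u=cv2.convexHull(((proj(n,Rz.apply(H)+m)+.5-[x0,y0])*k).astype(np.float32))
    cv2.polylines(c,[np.int32(u)],True,(0,255,0),1)
cv2.imwrite("pics/c3.png",c)
```

```text
(no output)
```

View pics/c3.png

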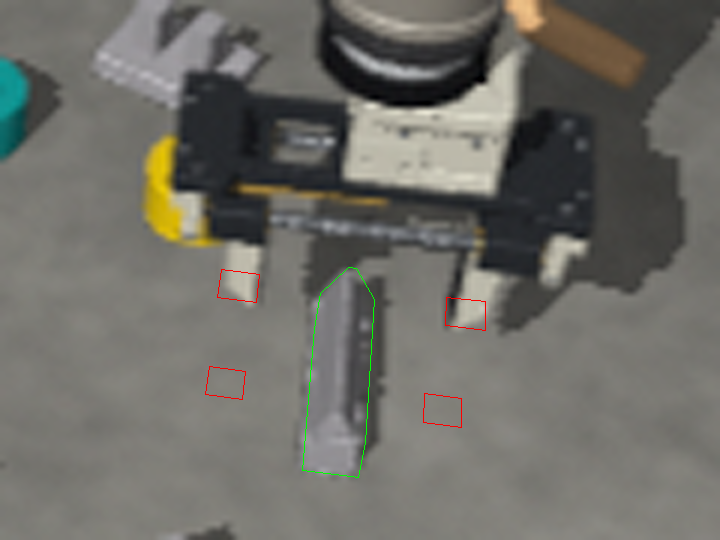

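Request:
step_arm:
  moves: [0,-0.06,0.5,0.05,0.05,0,-1,0,0,0.8,0,0,0,-1,0,0,0.9,0,0,0,-1,0,0,0.6,0,0,0,-1,0,0,0.2,0,0,0,-1,0,0,0,0,0,0,-1]

```text
time: 22.47
tool_pos: [442.9, -102.7, 16.7]
tcp_rot: [3.136, 0.005, 2.01]
contact_force: [-0.1, 0.5, -0.1]
grip_width: 92.0
```

```bash
python3 d.py 440.5 -103 3 2.012
```

```text
t 22.47 pos [ 442.9 -102.7   16.7] rpy [3.136 0.005 2.01 ] F [-0.1  0.5 -0.1] w 92.0 q [-0.4   0.52  1.97  0.    0.65 -0.84]
shift units [ 0.039 -0.117  0.687] turn units [ 0.076  0.07  -0.023] shift units after turn [ 0.036 -0.113  0.687]
```

Request:
step_arm:
  moves: [0,-0.1,0.4,0.07,0.07,0,-1,0,0,0.25,0,0,0,-1,0,0,0,0,0,0,-1]

```text
time: 22.72
tool_pos: [441.6, -103.7, 3.7]
tcp_rot: [3.14, 0.001, 2.01]
contact_force: [-0.1, 0.2, -1.0]
grip_width: 92.2
```

```bash
python3 d.py 440.5 -103 2 2.012
```

```text
t 22.72 pos [ 441.6 -103.7    3.7] rpy [3.14e+00 1.00e-03 2.01e+00] F [-0.1  0.2 -1. ] w 92.2 q [-0.4   0.54  1.97  0.    0.63 -0.84]
shift units [ 0.055 -0.037  0.085] turn units [ 0.017  0.013 -0.022] shift units after turn [ 0.055 -0.037  0.085]
```

Request:
step_arm:
  moves: [0,0,0.1,0,0,0,1,0,0,0.05,0,0,0,1,0,0,0,0,0,0,1,0,0,0.05,0,0,0,1,0,0,0,0,0,0,1,0,0,0.05,0,0,0,1,0,0,0,0,0,0,1,0,0,0,0,0,0,1]

```text
time: 23.38
tool_pos: [442.3, -104.6, 0.8]
tcp_rot: [3.139, 0.004, 2.011]
contact_force: [0.4, 0.1, 0.9]
grip_width: 43.1
```

Request:
step_arm:
  moves: [0,0,0,0,0,0,1,0,0,0,0,0,0,1,0,0,0,0,0,0,1,0,0,0,0,0,0,1,0,0,0,0,0,0,1,0,0,0,0,0,0,1]

```text
time: 23.88
tool_pos: [443.1, -104.7, 1.0]
tcp_rot: [3.138, 0.005, 2.011]
contact_force: [0.1, 0.1, 2.1]
grip_width: 27.7
```

```bash
python3 d.py 440.5 -103 2 2.012
```

```text
t 23.88 pos [ 443.1 -104.7    1. ] rpy [3.138 0.005 2.011] F [0.1 0.1 2.1] w 27.7 q [-0.4   0.55  1.97 -0.    0.61 -0.84]
shift units [ 0.13  -0.083 -0.052] turn units [ 0.057  0.069 -0.02 ] shift units after turn [ 0.131 -0.083 -0.051]
```

Request:
step_arm:
  moves: [0,0,-0.3,0,0,0,1,0,0,-0.6,0,0,0,1,0,0,-0.9,0.05,0.05,0,1,0,0,-1,0,0,0.5,1,0,0,-1,0,0,1,1,0,0,-0.7,0,0,1,1,0,0,-0.3,0,0,1,1,0,0,-0.1,0,0,1,1]

```text
time: 24.55
tool_pos: [436.8, -102.0, 99.9]
tcp_rot: [-3.127, -0.008, 1.685]
contact_force: [0.2, -0.3, -5.8]
grip_width: 27.5
```

Request:
step_arm:
  moves: [0,0.4,0,0,0,1,1,0.1,0.8,0,0,0,1,1,0.2,0.9,0,0,0,1,1,0.2,0.9,0,0,0,1,1,0.3,0.9,0,0,0,1,1,0.5,0.9,0,0,0,1,1,0.5,0.8,0,0,0,0.8,1,0.5,0.8,0,0,0,0.3,1]

```text
time: 25.22
tool_pos: [567.8, -74.4, 94.6]
tcp_rot: [-3.106, 0.003, 1.159]
contact_force: [0.9, 0.1, -5.3]
grip_width: 28.0
```

```bash
python3 d.py 612.3 83.1 60 1.18
```

```text
t 25.22 pos [567.8 -74.4  94.6] rpy [-3.106e+00  3.000e-03  1.159e+00] F [ 0.9  0.1 -5.3] w 28.0 q [-0.27  0.58  1.53  0.    1.07  0.15]
shift units [ 8.114 -1.055  1.739] turn units [-0.506  0.043 -0.304] shift units after turn [ 8.13  -0.944  1.728]
```

Request:
step_arm:
  moves: [0.8,-0.2,0,-0.3,0,-0.2,1,1,-0.2,0,-0.2,0,-0.1,1,1,-0.1,0,0,0,0,1,1,-0.1,0.1,0,0,0,1,1,-0.1,0.2,0,0,0,1,1,-0.1,0.2,0,0,0,1,0.8,-0.1,0.2,0,0,0,1,0.5,0,0.2,0,0,0,1]

```text
time: 25.88
tool_pos: [603.7, 68.6, 69.1]
tcp_rot: [-3.127, 0.008, 1.177]
contact_force: [-0.8, -0.2, -5.1]
grip_width: 27.8
```

```bash
python3 d.py 612.3 83.1 45 1.18
```

```text
t 25.88 pos [603.7  68.6  69.1] rpy [-3.127  0.008  1.177] F [-0.8 -0.2 -5.1] w 27.8 q [-0.01  0.65  1.46 -0.    1.04  0.38]
shift units [0.843 0.135 1.194] turn units [-0.206  0.12  -0.05 ] shift units after turn [0.833 0.121 1.203]
```

Request:
step_arm:
  moves: [0.4,0.1,0.4,-0.2,0.12,-0.05,1,0.15,0,0.4,0,0,0,1,0,0,0.2,0,0,0,1,0,0,0,0,0,0,1]

```text
time: 26.22
tool_pos: [607.1, 80.3, 44.4]
tcp_rot: [-3.134, 0.003, 1.183]
contact_force: [-0.5, 0.1, -5.3]
grip_width: 27.4
```

```bash
python3 d.py 612.3 83.1 9.5 1.18;  python3 shot.py c4
python3 - <<'E'
import json
from h import *
o=get_obs();p=o['tool_pos'];zb=p[2]-1.0;print('bottom',zb)
res=json.load(open('res.json'));pl=res['pad_long']
outs=[]
for n,padxy in(('side',[612.18,87.39,-1.966]),('top',[612.97,81.99,-1.967])):
    im=cv2.imread(f"pics/{n}_c4.png")[...,::-1]
    u=proj(n,[612,84,30])[0].astype(int);x0,y0=u-32
    # cutter at TCP-shifted: camera offset via pad est
    off=np.array(padxy[:2])-[613.3,85.5]
    draw(im,n,{'pad_long':padxy+[0],'cutter':[p[0]+off[0]+2.6*.381,p[1]+off[1]+2.6*.925,1.18,zb]},(x0,y0,64,64),6,'pics/_c.png');outs.append(cv2.imread('pics/_c.png'))
cv2.imwrite('pics/c4.png',np.hstack(outs))
E
```

```text
t 26.22 pos [607.1  80.3  44.4] rpy [-3.134e+00  3.000e-03  1.183e+00] F [-0.5  0.1 -5.3] w 27.4 q [0.01 0.69 1.48 0.   0.98 0.39]
shift units [0.233 0.203 1.741] turn units [-0.113  0.046  0.047] shift units after turn [0.228 0.188 1.744]
bottom 44.36008571217289
```

View pics/c4.png

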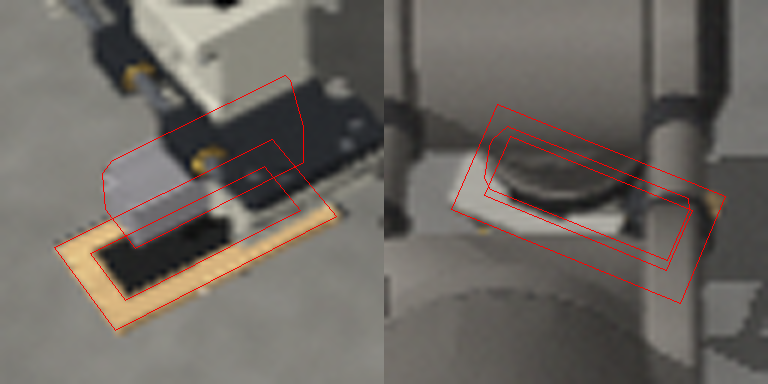

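Request:
step_arm:
  moves: [0.2,0.17,0.4,-0.1,0.05,0.05,1,0,0,0.6,0,0,0,1,0,0,0.4,0,0,0,1,0,0,0.1,0,0,0,1]

```text
time: 26.65
tool_pos: [614.2, 80.6, 14.6]
tcp_rot: [3.137, -0.002, 1.176]
contact_force: [0.2, 0.7, -5.2]
grip_width: 27.7
```

```bash
python3 d.py 612.3 83.1 9.5 1.18
```

```text
t 26.65 pos [614.2  80.6  14.6] rpy [ 3.137e+00 -2.000e-03  1.176e+00] F [ 0.2  0.7 -5.2] w 27.7 q [0.01 0.73 1.49 0.   0.92 0.4 ]
shift units [ 0.08  -0.136  0.255] turn units [ 0.068 -0.034 -0.057] shift units after turn [ 0.081 -0.135  0.256]
```

Request:
step_arm:
  moves: [0.1,-0.13,0.1,0.05,-0.03,-0.05,1,0,0,0.05,0,0,0,1]

```text
time: 26.82
tool_pos: [611.6, 83.2, 10.0]
tcp_rot: [-3.14, 0.001, 1.179]
contact_force: [-0.1, -0.4, -5.4]
grip_width: 27.9
```

```bash
python3 d.py 612.3 83.1 9.5 1.18
```

```text
t 26.82 pos [611.6  83.2  10. ] rpy [-3.140e+00  1.000e-03  1.179e+00] F [-0.1 -0.4 -5.4] w 27.9 q [ 0.01  0.74  1.49 -0.    0.91  0.4 ]
shift units [0.01  0.031 0.022] turn units [-0.019  0.013 -0.014] shift units after turn [0.01  0.031 0.023]
```

Request:
step_arm:
  moves: [0,0,0.1,0,0,0,1]

```text
time: 26.9
tool_pos: [611.9, 83.1, 8.9]
tcp_rot: [-3.141, 0.001, 1.179]
contact_force: [-6.3, -3.1, 21.0]
grip_width: 27.5
```

Request:
step_arm:
  moves: [0,0,0.1,0,0,0,1]

```text
time: 26.98
tool_pos: [611.9, 83.1, 8.9]
tcp_rot: [-3.141, 0.001, 1.18]
contact_force: [-9.6, -1.3, 18.0]
grip_width: 27.7
```

Contact at z 8.9. Release and rise.

Request:
step_arm:
  moves: [0,0,0,0,0,0,0.5,0,0,0,0,0,0,-1,0,0,0,0,0,0,-1,0,0,0,0,0,0,-1,0,0,0,0,0,0,-1,0,0,0,0,0,0,-1,0,0,0,0,0,0,-1,0,0,-0.4,0,0,0,-1]

```text
time: 27.65
tool_pos: [614.7, 83.4, 20.6]
tcp_rot: [3.135, -0.002, 1.18]
contact_force: [-0.9, -0.4, 0.2]
grip_width: 69.8
```

Request:
step_arm:
  moves: [0,0,-0.8,0,0,0,-1,0,0,-1,0,0,0,-1,0,0,-1,0,0,0,-1,0,0,-1,0,0,0,-1,0,0,-1,0,0,0,-1,-0.4,0,-0.4,0,0,0,-1,-0.8,0.1,0,0,0,0,-1,-0.9,0.3,0,0,0,0,-1]

```text
time: 28.32
tool_pos: [605.2, 43.0, 133.4]
tcp_rot: [3.133, -0.003, 1.185]
contact_force: [0.1, 0.2, -0.6]
grip_width: 91.3
```

```bash
python3 d.py 638.7 -272.2 110 0.03
```

```text
t 28.32 pos [605.2  43.  133.4] rpy [ 3.133e+00 -3.000e-03  1.185e+00] F [ 0.1  0.2 -0.6] w 91.3 q [-0.06  0.57  1.43  0.    1.14  0.33]
shift units [-13.976   7.475   1.191] turn units [ 0.085 -0.115 16.542] shift units after turn [ 1.202 15.805  1.171]
```

Request:
step_arm:
  moves: [-0.9,0.4,0,0.08,-0.1,-1,-1,-0.9,0.4,0,0,0,-1,-1,-0.9,0.3,0,0,0,-1,-1,-1,0.3,0,0,0,-1,-1,-1,0.2,0,0,0,-1,-1,-1,0.1,0,0,0,-0.9,-1,-1,0.1,0,0,0,0,-1,-1,0.1,0,0,0,0,-1]

```text
time: 28.98
tool_pos: [616.7, -126.1, 134.3]
tcp_rot: [-3.14, 0.005, 1.62]
contact_force: [0.0, 0.4, 0.8]
grip_width: 91.6
```

```bash
python3 d.py 639 -272.2 110 1.603; python3 shot.py a3
python3 - <<'E'
from h import *
M['cutter'][1].append(rect(96,4,50))
for n,q in(('side',[612.18,87.39,-1.966]),('top',[612.97,81.99,-1.967])):
    im=cv2.imread(f"pics/{n}_a3.png")[...,::-1]
    u=proj(n,[612,84,30])[0].astype(int);x0,y0=u-32
    draw(im,n,{'pad_long':q+[0],'cutter':q+[8]},(x0,y0,64,64),6,f'pics/_{n}.png')
cv2.imwrite('pics/a3.png',np.hstack([cv2.imread(f'pics/_{n}.png') for n in('side','top')]))
E
```

```text
t 28.98 pos [ 616.7 -126.1  134.3] rpy [-3.14   0.005  1.62 ] F [0.  0.4 0.8] w 91.6 q [-0.32  0.61  1.34 -0.01  1.19 -0.37]
shift units [-7.346  0.757  1.254] turn units [-0.026  0.076  0.238] shift units after turn [-7.339  0.877  1.216]
```

View pics/a3.png

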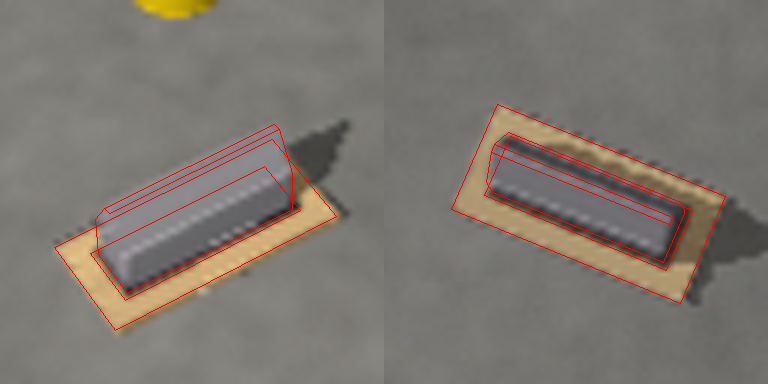

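Run:
```python
from h import *
M['cutter'][1].extend([rect(96,4,50),rect(96,28,28)])
im=cv2.imread("pics/top_a3.png");n='top';q=[612.97,81.99,-1.967]
u=proj(n,[612,84,20])[0].astype(int);x0,y0=u-[24,17]
a=cv2.resize(im[y0:y0+34,x0:x0+48],None,fx=8,fy=8,interpolation=cv2.INTER_CUBIC)
draw(im[...,::-1],n,{'cutter':q+[8]},(x0,y0,48,34),8,'pics/_1.png')
cv2.imwrite('pics/a3b.png',np.hstack([a,cv2.imread('pics/_1.png')]))
```

```text
(no output)
```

View pics/a3b.png

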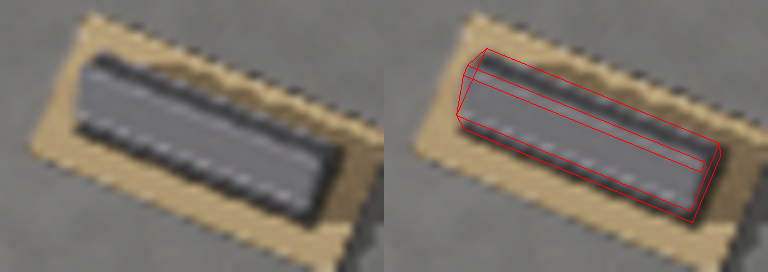

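Request:
step_arm:
  moves: [-0.7,0.2,0,0,0.08,0.2,-1,-1,0.2,0,0,0,0,-1,-1,0.1,0,0,0,0,-1,-1,0.1,0.1,0,0,0,-1,-1,0.1,0.2,0,0,0,-1,-0.9,0.1,0.3,0,0,0,-1,-0.6,0,0.3,0,0,0,-1,-0.3,0,0.2,0,0,0,-1]

```text
time: 29.75
tool_pos: [634.8, -260.0, 110.0]
tcp_rot: [-3.137, -0.003, 1.603]
contact_force: [0.2, -0.6, -0.5]
grip_width: 91.8
```

```bash
python3 d.py 639 -272.2 85 1.603
```

```text
t 29.75 pos [ 634.8 -260.   110. ] rpy [-3.137e+00 -3.000e-03  1.603e+00] F [ 0.2 -0.6 -0.5] w 91.8 q [-0.5   0.74  1.17  0.    1.24 -0.53]
shift units [-0.62   0.193  1.25 ] turn units [-0.066 -0.042  0.005] shift units after turn [-0.616  0.188  1.252]
```

Request:
step_arm:
  moves: [-0.3,0.12,0.4,-0.06,-0.04,0,-1,-0.15,0.05,0.5,0,0,0,-1,0,0,0.2,0,0,0,-1,0,0,0,0,0,0,-1]

```text
time: 30.08
tool_pos: [637.5, -268.7, 83.2]
tcp_rot: [-3.138, -0.003, 1.603]
contact_force: [1.2, 0.3, -1.6]
grip_width: 91.6
```

```bash
python3 d.py 639 -272.2 20 1.603; python3 shot.py f1
python3 - <<'E'
from h import *
n='side';im=cv2.imread("pics/side_f1.png");x0,y0,w,h=250,100,100,80;k=7
c=cv2.resize(im[y0:y0+h,x0:x0+w],None,fx=k,fy=k,interpolation=cv2.INTER_CUBIC)
o=get_obs();p=o['tool_pos'];R=Ro.from_euler('xyz',o['tcp_rot'])
for zz in (p[2],20):
  P=p.copy();P[2]=zz
  for s in(1,-1):
    q=np.array([[a,s*b,0] for a,b in((-9.5,46),(9.5,46),(9.5,58),(-9.5,58))])
    cv2.polylines(c,[np.int32((proj(n,P+R.apply(q))+.5-[x0,y0])*k)],True,(0,0,255),1)
cv2.imwrite("pics/f1.png",c)
E
```

```text
t 30.08 pos [ 637.5 -268.7   83.2] rpy [-3.138e+00 -3.000e-03  1.603e+00] F [ 1.2  0.3 -1.6] w 91.6 q [-0.51  0.77  1.18  0.    1.2  -0.54]
shift units [-0.184  0.082  3.157] turn units [-0.051 -0.039 -0.004] shift units after turn [-0.175  0.07   3.158]
```

View pics/f1.png

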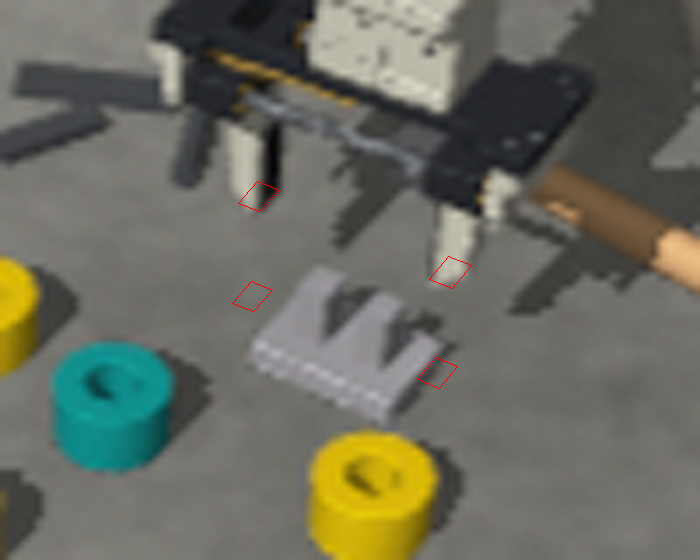

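Request:
step_arm:
  moves: [-0.15,0.07,0.5,-0.05,-0.04,0,-1,0,0,0.8,0,0,0,-1,0,0,0.8,0,0,0,-1,0,0,0.4,0,0,0,-1,0,0,0,0,0,0,-1]

```text
time: 30.6
tool_pos: [642.0, -270.6, 34.1]
tcp_rot: [3.135, 0.004, 1.606]
contact_force: [-0.2, 1.0, -0.1]
grip_width: 91.8
```

```bash
python3 d.py 639 -272.2 20 1.603
```

```text
t 30.6 pos [ 642.  -270.6   34.1] rpy [3.135 0.004 1.606] F [-0.2  1.  -0.1] w 91.8 q [-0.51  0.83  1.21 -0.    1.09 -0.54]
shift units [-0.072 -0.158  0.706] turn units [0.101 0.062 0.048] shift units after turn [-0.076 -0.153  0.707]
```

Request:
step_arm:
  moves: [-0.07,-0.13,0.35,0.1,0.06,0.05,-1,0,0,0.2,0,0,0,-1,0,0,0,0,0,0,-1]

```text
time: 30.85
tool_pos: [640.0, -272.1, 23.2]
tcp_rot: [3.141, 0.0, 1.603]
contact_force: [-0.5, -0.0, -0.1]
grip_width: 91.6
```

```bash
python3 d.py 639 -272.2 20 1.603; python3 shot.py f2
python3 - <<'E'
import cv2
cv2.imwrite("pics/f2.png",cv2.resize(cv2.imread("pics/side_f2.png")[100:180,250:350],None,fx=7,fy=7,interpolation=cv2.INTER_CUBIC))
E
```

```text
t 30.85 pos [ 640.  -272.1   23.2] rpy [3.141 0.    1.603] F [-0.5 -0.  -0.1] w 91.6 q [-0.51  0.84  1.22 -0.    1.08 -0.54]
shift units [-0.004 -0.049  0.158] turn units [0.01  0.007 0.003] shift units after turn [-0.004 -0.049  0.158]
```

View pics/f2.png

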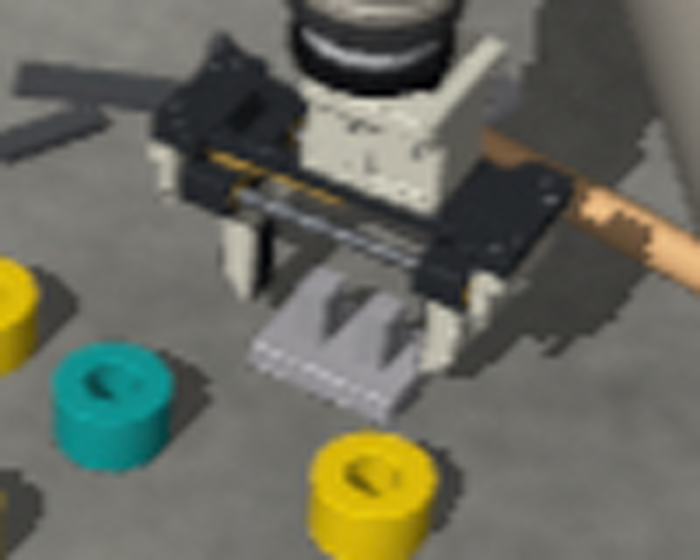

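Request:
step_arm:
  moves: [0,-0.04,0.12,0,0,0,-1,0,0,0,0,0,0,1,0,0,0,0,0,0,1,0,0,0,0,0,0,1,0,0,0,0,0,0,1,0,0,0,0,0,0,1,0,0,0,0,0,0,1,0,0,0,0,0,0,1]

```text
time: 31.62
tool_pos: [638.9, -273.1, 23.6]
tcp_rot: [3.14, 0.003, 1.603]
contact_force: [-4.1, 0.3, 2.9]
grip_width: 49.6
```

Request:
step_arm:
  moves: [0,0,0,0,0,0,1,0,0,0,0,0,0,1,0,0,0,0,0,0,1,0,0,0,0,0,0,1]

```text
time: 31.95
tool_pos: [638.9, -273.1, 23.6]
tcp_rot: [3.14, 0.003, 1.603]
contact_force: [-0.2, -0.5, 0.8]
grip_width: 49.9
```

```bash
python3 d.py 639 -272.2 20 1.603
```

```text
t 31.95 pos [ 638.9 -273.1   23.6] rpy [3.140e+00 3.000e-03 1.603e+00] F [-0.2 -0.5  0.8] w 49.9 q [-0.51  0.84  1.22 -0.    1.08 -0.55]
shift units [0.047 0.005 0.179] turn units [0.02  0.037 0.004] shift units after turn [0.047 0.005 0.179]
```

Request:
step_arm:
  moves: [0,0,-0.3,0,0,0,1,0,0,-0.6,0,0,0,1,0,0,-0.9,0,0.04,0,1,0,0,-1,0,0,0,1,0,0,-1,0,0,0.5,1,0,0,-1,0,0,1,1,0,0,-0.7,0,0,1,1,0,0,-0.3,0,0,1,1]

```text
time: 32.62
tool_pos: [634.4, -269.6, 137.9]
tcp_rot: [-3.124, -0.008, 1.351]
contact_force: [-0.6, -1.3, -6.8]
grip_width: 50.1
```

```bash
python3 d.py 449.4 265.7 120 0.298; python3 shot.py f3
python3 - <<'E'
import cv2
cv2.imwrite("pics/f3.png",cv2.resize(cv2.imread("pics/side_f3.png")[70:170,250:350],None,fx=6,fy=6,interpolation=cv2.INTER_CUBIC))
E
```

```text
t 32.62 pos [ 634.4 -269.6  137.9] rpy [-3.124 -0.008  1.351] F [-0.6 -1.3 -6.8] w 50.1 q [-0.51  0.73  1.11  0.    1.32 -0.29]
shift units [ 24.098 -14.837   1.349] turn units [-0.291  0.035 15.085] shift units after turn [ -0.983 -28.3     0.896]
```

View pics/f3.png

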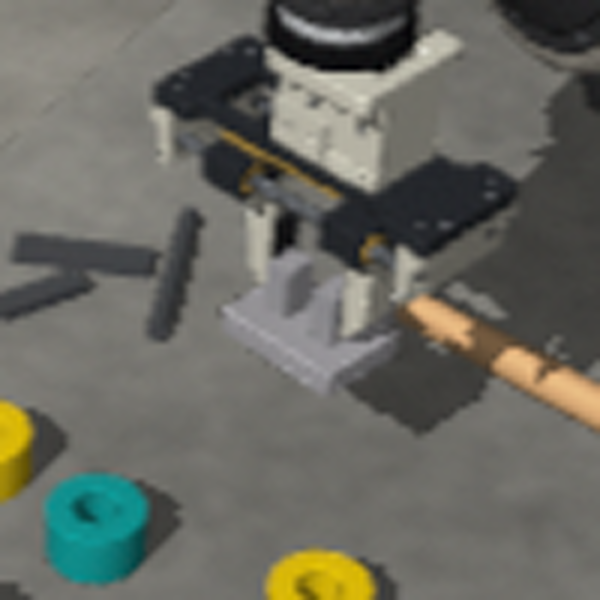

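Request:
step_arm:
  moves: [0.5,-0.3,0,-0.2,0,1,1,0.8,-0.6,0,-0.1,0,1,1,0.75,-0.65,0,0,0,1,1,0.7,-0.7,0,0,0,1,1,0.65,-0.75,0,0,0,1,1,0.6,-0.8,0,0,0,1,1,0.5,-0.85,0,0,0,1,1,0.45,-0.9,0,0,0,1,1]

```text
time: 33.38
tool_pos: [573.1, -125.5, 129.8]
tcp_rot: [-3.129, -0.002, 0.787]
contact_force: [0.3, -0.2, -6.8]
grip_width: 49.9
```

```bash
python3 d.py 449.4 265.7 120 0.298
```

```text
t 33.38 pos [ 573.1 -125.5  129.8] rpy [-3.129e+00 -2.000e-03  7.870e-01] F [ 0.3 -0.2 -6.8] w 49.9 q [-0.35  0.55  1.47  0.01  1.13  0.43]
shift units [  9.487 -18.18    0.735] turn units [-0.182  0.022  7.006] shift units after turn [ -0.169 -20.513   0.492]
```

Request:
step_arm:
  moves: [0.45,-0.9,0,-0.1,0,1,1,0.4,-0.9,-0.1,-0.1,0,1,1,0.3,-0.95,-0.1,0,0,1,1,0.25,-1,-0.1,0,0,1,1,0.15,-1,-0.1,0,0,1,1,0.1,-1,-0.1,0,0,1,1,0.05,-1,-0.1,0,0,0.8,1,0,-1,-0.1,0,0,0,1]

```text
time: 34.05
tool_pos: [511.1, 35.8, 138.3]
tcp_rot: [-3.133, 0.014, 0.305]
contact_force: [0.9, -0.5, -7.0]
grip_width: 49.7
```

```bash
python3 d.py 449.4 265.7 120 0.298
```

```text
t 34.05 pos [511.1  35.8 138.3] rpy [-3.133  0.014  0.305] F [ 0.9 -0.5 -7. ] w 49.7 q [-0.08  0.42  1.67  0.    1.07  1.18]
shift units [  0.528 -11.883   1.004] turn units [-0.118  0.206  0.106] shift units after turn [  0.426 -11.895   0.914]
```

Request:
step_arm:
  moves: [0,-1,0,-0.1,0.2,0.1,1,0.05,-1,-0.05,0,0,0,1,0.05,-1,-0.05,0,0,0,1,0.05,-1,-0.05,0,0,0,1,0.05,-1,-0.05,0,0,0,1,0.05,-1,-0.05,0,0,0,1,0.05,-1,0,0,0,0,1,0.05,-1,0,0,0,0,1]

```text
time: 34.72
tool_pos: [460.0, 197.8, 139.8]
tcp_rot: [-3.137, 0.012, 0.32]
contact_force: [0.5, 0.1, -6.6]
grip_width: 49.7
```

```bash
python3 d.py 449.4 265.7 80 0.298
```

```text
t 34.72 pos [460.  197.8 139.8] rpy [-3.137  0.012  0.32 ] F [ 0.5  0.1 -6.6] w 49.7 q [0.25 0.4  1.71 0.   1.05 1.5 ]
shift units [ 0.602 -3.378  2.999] turn units [-0.065  0.18   0.309] shift units after turn [ 0.492 -3.403  2.991]
```

Request:
step_arm:
  moves: [0.1,-0.9,0.1,-0.06,0.18,0.3,1,0.1,-0.9,0.4,0,0,0,1,0.1,-0.6,0.6,0,0,0,1,0.1,-0.3,0.6,0,0,0,1,0,0,0.6,0,0,0,1,0,0,0.4,0,0,0,1,0,0,0,0,0,0,1]

```text
time: 35.3
tool_pos: [444.2, 258.1, 80.9]
tcp_rot: [-3.14, 0.007, 0.322]
contact_force: [-0.4, 0.2, -6.9]
grip_width: 49.7
```

```bash
python3 d.py 449.4 265.7 32 0.298
```

```text
t 35.3 pos [444.2 258.1  80.9] rpy [-3.14   0.007  0.322] F [-0.4  0.2 -6.9] w 49.7 q [0.38 0.49 1.74 0.   0.92 1.62]
shift units [ 0.387 -0.273  2.442] turn units [-0.029  0.106  0.339] shift units after turn [ 0.362 -0.287  2.444]
```

Request:
step_arm:
  moves: [0.25,-0.2,0.4,0,0.1,0.3,1,0.1,-0.05,0.6,0,0,0.1,1,0,0,0.5,0,0,0,1,0,0,0.1,0,0,0,1,0,0,0,0,0,0,1]

```text
time: 35.72
tool_pos: [449.0, 263.7, 46.6]
tcp_rot: [-3.14, 0.003, 0.296]
contact_force: [-0.8, 0.6, -8.3]
grip_width: 49.9
```

```bash
python3 d.py 449.4 265.7 32 0.298; python3 shot.py f4
python3 - <<'E'
from h import *
o=get_obs();p=o['tool_pos'];yaw=o['tcp_rot'][2];n='side'
im=cv2.imread("pics/side_f4.png")[...,::-1]
q=np.array([448.86,268.18,-1.275]);off=q[:2]-[450.3,266]
c=p[:2]+.9*np.array([np.cos(yaw),np.sin(yaw)])+off
draw(im,n,{'pad_fork':[*q,0],'fork':[*c,yaw-np.pi/2,p[2]-23.6]},(205,235,90,90),6.5,'pics/f4.png')
E
```

```text
t 35.72 pos [449.  263.7  46.6] rpy [-3.14e+00  3.00e-03  2.96e-01] F [-0.8  0.6 -8.3] w 49.9 q [0.38 0.55 1.75 0.   0.84 1.66]
shift units [ 0.048 -0.087  0.732] turn units [-0.022  0.039 -0.023] shift units after turn [ 0.046 -0.088  0.732]
```

View pics/f4.png

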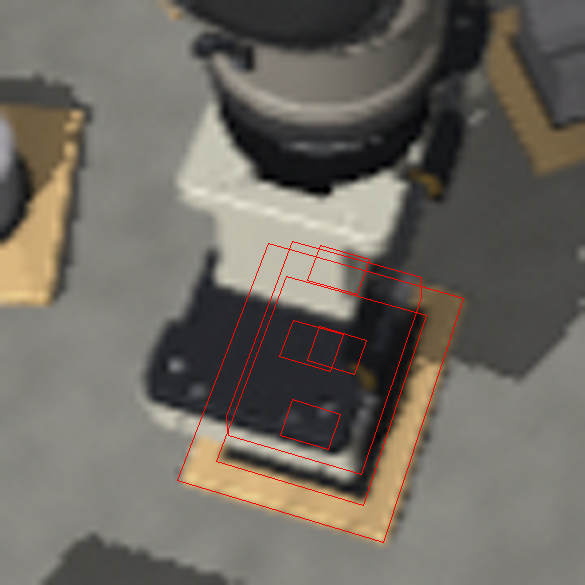

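Request:
step_arm:
  moves: [0.04,-0.08,0.3,0,0.04,0,1,0,0,0.25,0,0,0,1,0,0,0,0,0,0,1]

```text
time: 36.07
tool_pos: [450.6, 265.9, 36.7]
tcp_rot: [-3.14, -0.004, 0.296]
contact_force: [-0.9, 0.5, -8.0]
grip_width: 49.7
```

```bash
python3 d.py 449.4 265.7 32 0.298
```

```text
t 36.07 pos [450.6 265.9  36.7] rpy [-3.14  -0.004  0.296] F [-0.9  0.5 -8. ] w 49.7 q [0.39 0.57 1.76 0.   0.81 1.66]
shift units [-0.061 -0.009  0.236] turn units [-0.027 -0.059 -0.027] shift units after turn [-0.06  -0.009  0.237]
```

Request:
step_arm:
  moves: [-0.06,0,0.15,-0.02,-0.05,0,1,0,0,0.05,0,0,0,1]

```text
time: 36.23
tool_pos: [449.5, 265.6, 32.6]
tcp_rot: [-3.141, -0.001, 0.296]
contact_force: [-0.4, 0.3, -7.4]
grip_width: 49.9
```

Request:
step_arm:
  moves: [0,0,0.08,0,0,0,1]

```text
time: 36.32
tool_pos: [449.9, 265.8, 31.5]
tcp_rot: [-3.141, -0.002, 0.296]
contact_force: [-8.5, -3.8, 26.1]
grip_width: 49.7
```

```bash
python3 d.py 449.4 265.7 32 0.298
```

```text
t 36.32 pos [449.9 265.8  31.5] rpy [-3.141e+00 -2.000e-03  2.960e-01] F [-8.5 -3.8 26.1] w 49.7 q [0.39 0.58 1.76 0.   0.8  1.66]
shift units [-0.023 -0.003 -0.026] turn units [-0.006 -0.026 -0.023] shift units after turn [-0.023 -0.003 -0.026]
```

Touchdown. Release and rise straight up, then retreat.

Request:
step_arm:
  moves: [0,0,0,0,0,0,0.5,0,0,0,0,0,0,-1,0,0,0,0,0,0,-1,0,0,0,0,0,0,-1,0,0,0,0,0,0,-1,0,0,0,0,0,0,-1,0,0,-0.4,0,0,0,-1,0,0,-0.8,0,0,0,-1]

```text
time: 36.98
tool_pos: [451.5, 266.4, 57.6]
tcp_rot: [-3.141, -0.006, 0.296]
contact_force: [0.6, -0.1, -0.5]
grip_width: 90.2
```

Request:
step_arm:
  moves: [0,0,-1,0,0,0,-1,0,0,-1,0,0,0,-1,0,0,-1,0,0,0,-1,0,0.3,-1,0,0,0,-1,0,0.7,-0.8,0,0,0,-1,0,1,-0.3,0,0,0,-1,0,1,-0.1,0,0,0,-1,0,1,0,0,0,0,-1]

```text
time: 37.65
tool_pos: [475.4, 190.9, 175.4]
tcp_rot: [-3.14, -0.017, 0.303]
contact_force: [-0.3, -0.4, -0.2]
grip_width: 92.0
```

Request:
step_arm:
  moves: [0,1,0,0,0,0,-1,0,1,0,0,0,0,-1,0,1,0,0,0,0,-1,0,1,0,0,0,0,-1,0,1,0,0,0,0,-1,0,1,0,0,0,0,-1,0,1,0,0,0,0,-1,0,1,0,0,0,0,-1]

```text
time: 38.32
tool_pos: [525.1, 30.8, 183.0]
tcp_rot: [3.141, -0.025, 0.304]
contact_force: [0.8, -0.5, 0.5]
grip_width: 91.9
```

Request:
step_arm:
  moves: [-0.3,1,0,0,0,0,-1,-0.3,1,0,0,0,0,-1,-0.3,1,0,0,0,0,-1,-0.3,1,0,0,0,0,-1,-0.3,1,0,0,0,0,-1,-0.3,1,0,0,0,0,-1,-0.2,0.7,0,0,0,0,-1,0,0,0,0,0,0,-1]

```text
time: 38.98
tool_pos: [527.8, -119.7, 188.0]
tcp_rot: [3.137, -0.031, 0.301]
contact_force: [-0.3, -0.2, 0.2]
grip_width: 91.9
```

```bash
python3 shot.py z1
python3 - <<'E'
from h import *
M['cutter'][1].append(rect(96,4,50))
Q={'side':{'fork':[448.86,268.18,-1.275,8],'vee':[443.67,79.7,.979,8],'cutter':[612.18,87.39,-1.966,8],'bolster':[626.06,285.25,0,8]},
'top':{'fork':[450.99,262.01,-1.276,8],'vee':[444.26,73.83,.975,8],'cutter':[612.97,81.99,-1.967,8],'bolster':[628.4,278.6,0,8]}}
for n,w in(('top',(145,150,120,115)),('side',(170,190,150,135))):
    im=cv2.imread(f"pics/{n}_z1.png")[...,::-1]
    draw(im,n,{},w,5,f'pics/z1_{n}.png');draw(im,n,Q[n],w,5,f'pics/z1o_{n}.png')
cv2.imwrite('pics/z1_full.png',cv2.imread('pics/top_z1.png'))
E
python3 d.py 450 0 100 0
```

```text
t 39.08 pos [ 527.7 -117.4  187.9] rpy [ 3.138 -0.031  0.302] F [-0.4 -0.3  0. ] w 91.9 q [-0.37  0.39  1.57  0.02  1.16  0.89]
shift units [-2.095 -6.778  4.307] turn units [-0.012 -0.45   4.327] shift units after turn [-3.883 -5.872  4.397]
```

View pics/z1o_top.png

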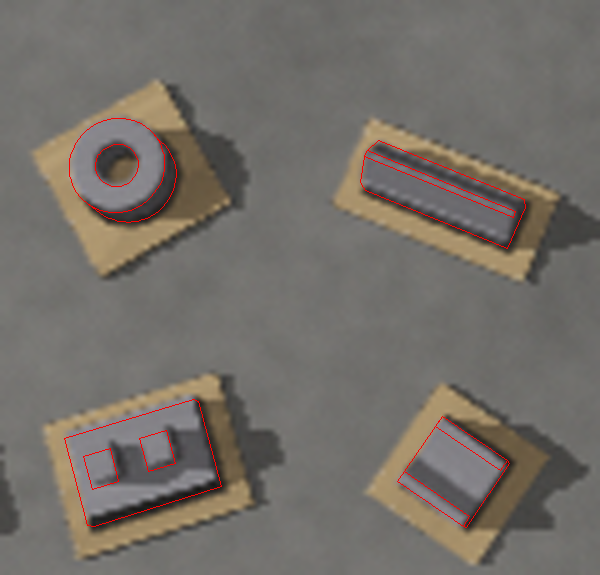

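View pics/z1o_side.png

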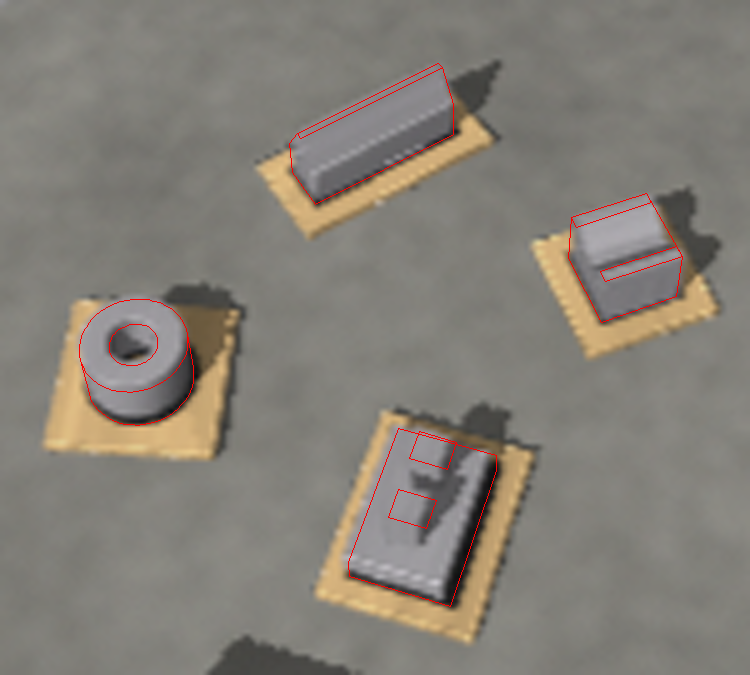

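View pics/z1_full.png

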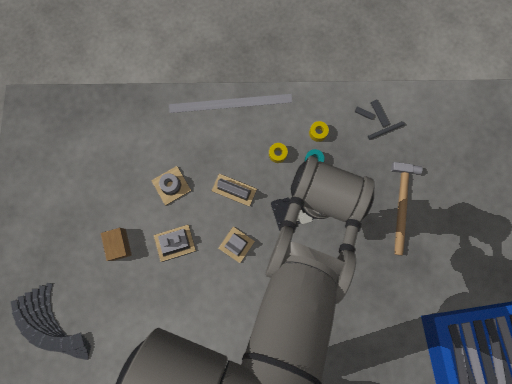

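View pics/z1_top.png

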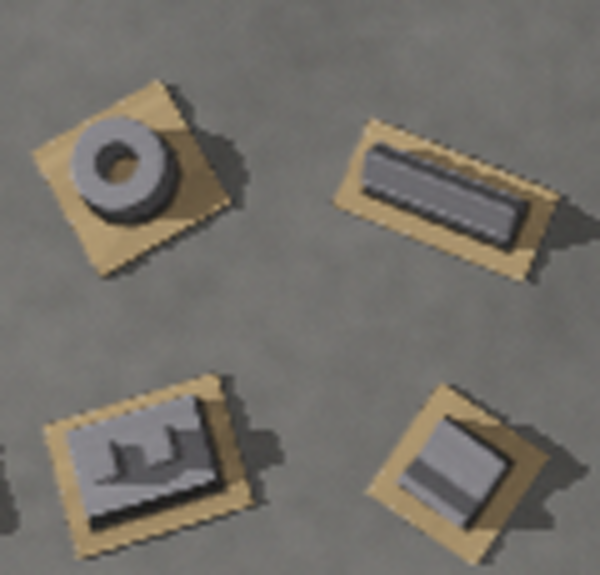

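Run:
```python
from h import *
M['fork']=([],[rect(80,54,16),rect(16,20,46,17),rect(16,20,46,-17)])
M['vee']=([],[rect(46,46,40)])
M['cutter']=([],[rect(96,4,50),rect(96,28,28)])
M['bolster']=([],[circ(29,34),circ(13,34)])
Q={'side':{'fork':[448.86,268.18,-1.275,8],'vee':[443.67,79.7,.979,8],'cutter':[612.18,87.39,-1.966,8],'bolster':[626.06,285.25,0,8]},
'top':{'fork':[450.99,262.01,-1.276,8],'vee':[444.26,73.83,.975,8],'cutter':[612.97,81.99,-1.967,8],'bolster':[628.4,278.6,0,8]}}
W={'top':(145,150,120,115),'side':(170,190,150,135)}
for n in Q:
    im=cv2.imread(f"pics/{n}_z1.png")[...,::-1];G={n:grad(im,.7)};it={}
    for t,q in Q[n].items():
        s,p=fit(t,G,q,False,3,.04); it[t]=p; d=Ro.from_euler('z',-q[2]).apply(np.r_[(p-q)[:2],0])[:2]
        print(n,t,round(s,1),'world',(p-q)[:2].round(1),'padframe',d.round(1),'dyaw',round(np.degrees(p[2]-q[2]),1))
    draw(im,n,it,W[n],5,f'pics/z1f_{n}.png')
```

```text
side fork 20.8 world [3.1 0.7] padframe [0.2 3.2] dyaw -0.6
side vee 20.3 world [-2.   0.3] padframe [-0.9  1.8] dyaw -2.0
side cutter 13.0 world [ 9.7 26. ] padframe [-27.7  -1. ] dyaw 6.5
side bolster 21.3 world [ 2.5 -0. ] padframe [ 2.5 -0. ] dyaw -1.3
top fork 20.2 world [3.6 1.1] padframe [-0.   3.7] dyaw -0.1
top vee 23.9 world [ 4.6 -3. ] padframe [ 0.1 -5.5] dyaw -2.5
top cutter 21.5 world [1.7 1.2] padframe [-1.8  1.1] dyaw 0.2
top bolster 23.1 world [ 0.9 -0.4] padframe [ 0.9 -0.4] dyaw 3.5
```

View pics/z1f_top.png

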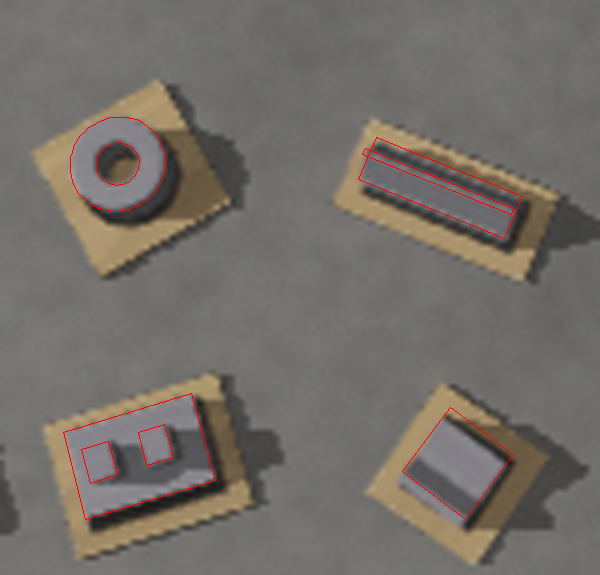

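View pics/z1f_side.png

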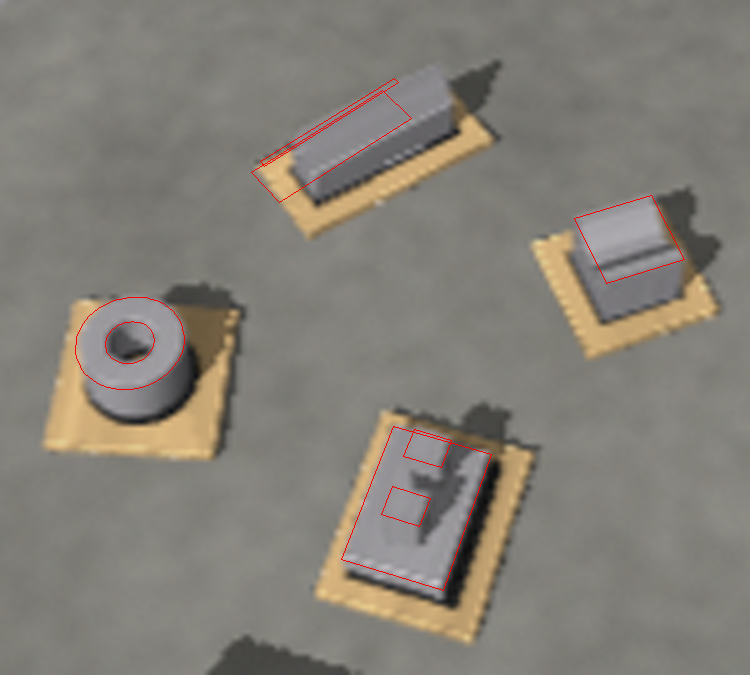

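```bash
python3 d.py 450 266 120 0.296
```

```text
t 39.08 pos [ 527.7 -117.4  187.9] rpy [ 3.138 -0.031  0.302] F [-0.4 -0.3  0. ] w 91.9 q [-0.37  0.39  1.57  0.02  1.16  0.89]
shift units [  1.892 -19.472   3.382] turn units [ 0.054 -0.445  0.087] shift units after turn [  1.878 -19.471   3.397]
```

Run:
```python
from h import *
Q={'side':[443.67,79.7,.979],'top':[444.26,73.83,.975]}
o=[]
for dy in (0,-2.5):
  for n in Q:
    q=np.array(Q[n]);q[2]+=np.radians(dy)
    M['vee']=([],[rect(46,46,40),rect(46,46,0)])
    u=proj(n,np.r_[q[:2],25])[0].astype(int); x0,y0=u-18
    draw(cv2.imread(f"pics/{n}_z1.png")[...,::-1],n,{'vee':np.r_[q,8]} if dy==0 else {},(x0,y0,36,36),10,'pics/_c.png'); o.append(cv2.imread('pics/_c.png'))
cv2.imwrite('pics/vz.png',cv2.resize(np.vstack([np.hstack(o[:2]),np.hstack(o[2:])]),(600,600)))
```

```text
(no output)
```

View pics/vz.png

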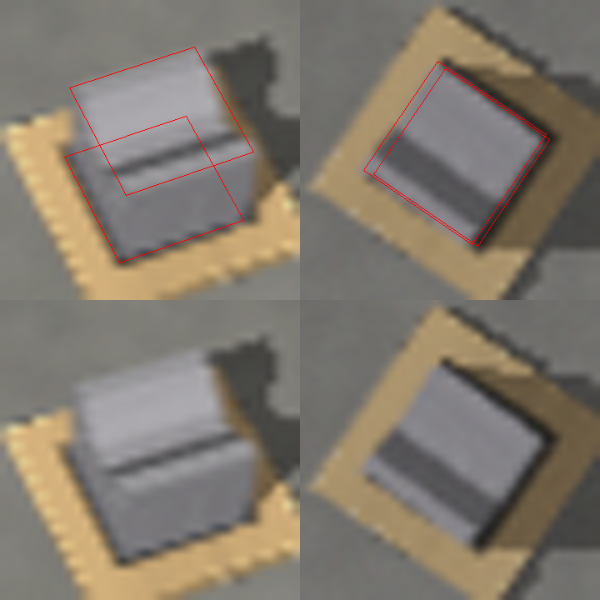

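Request:
step_arm:
  moves: [0.1,-0.6,0,0.05,-0.4,0.08,-1,0.1,-1,0,0,0,0,-1,0.1,-1,0,0,0,0,-1,0.1,-1,0,0,0,0,-1,0.1,-1,0,0,0,0,-1,0.1,-1,0,0,0,0,-1,0.1,-1,0,0,0,0,-1,0.1,-1,0,0,0,0,-1]

```text
time: 39.75
tool_pos: [495.7, 43.9, 190.0]
tcp_rot: [-3.141, -0.003, 0.297]
contact_force: [0.4, -0.5, -0.5]
grip_width: 91.8
```

Request:
step_arm:
  moves: [0.1,-1,0,0,0,0,-1,0.1,-1,0,0,0,0,-1,0.1,-1,0,0,0,0,-1,0.1,-1,0.1,0,0,0,-1,0.1,-1,0.2,0,0,0,-1,0.1,-1,0.3,0,0,0,-1,0.1,-1,0.4,0,0,0,-1,0.1,-1,0.5,0,0,0,-1]

```text
time: 40.42
tool_pos: [456.6, 219.4, 164.4]
tcp_rot: [-3.138, -0.01, 0.309]
contact_force: [0.1, -0.2, 0.4]
grip_width: 91.4
```

```bash
python3 d.py 450 266 90 0.296
```

```text
t 40.42 pos [456.6 219.4 164.4] rpy [-3.138 -0.01   0.309] F [ 0.1 -0.2  0.4] w 91.4 q [0.29 0.36 1.68 0.   1.09 1.55]
shift units [ 0.359 -2.305  3.732] turn units [-0.048 -0.139  0.184] shift units after turn [ 0.365 -2.322  3.721]
```

Request:
step_arm:
  moves: [0.15,-0.8,0.4,-0.05,-0.14,0.18,-1,0.1,-0.7,0.6,0,0,0,-1,0.1,-0.3,0.8,0,0,0,-1,0,-0.1,0.7,0,0,0,-1,0,0,0.4,0,0,0,-1,0,0,0,0,0,0,-1]

```text
time: 40.92
tool_pos: [443.9, 270.2, 104.8]
tcp_rot: [-3.139, 0.001, 0.31]
contact_force: [0.7, -0.9, 0.2]
grip_width: 91.9
```

```bash
python3 d.py 450 266 75 0.296
```

```text
t 40.92 pos [443.9 270.2 104.8] rpy [-3.139e+00  1.000e-03  3.100e-01] F [ 0.7 -0.9  0.2] w 91.9 q [0.4  0.46 1.71 0.   0.97 1.66]
shift units [0.226 0.298 1.491] turn units [-0.035  0.016  0.196] shift units after turn [0.229 0.292 1.492]
```

Request:
step_arm:
  moves: [0.2,0.25,0.4,-0.03,0,0.2,-1,0,0,0.5,0,0,0,-1,0,0,0.3,0,0,0,-1,0,0,0,0,0,0,-1]

```text
time: 41.25
tool_pos: [450.1, 266.8, 80.5]
tcp_rot: [-3.141, -0.002, 0.295]
contact_force: [0.1, -1.3, -0.3]
grip_width: 91.4
```

```bash
python3 d.py 450 266 31 0.296
```

```text
t 41.25 pos [450.1 266.8  80.5] rpy [-3.141e+00 -2.000e-03  2.950e-01] F [ 0.1 -1.3 -0.3] w 91.4 q [0.39 0.5  1.72 0.   0.92 1.66]
shift units [-0.02   0.039  2.477] turn units [-0.006 -0.022 -0.021] shift units after turn [-0.016  0.038  2.477]
```

Request:
step_arm:
  moves: [0,0.03,0.5,0,0,0,-1,0,0,0.7,0,0,0,-1,0,0,0.5,0,0,0,-1,0,0,0.2,0,0,0,-1,0,0,0,0,0,0,-1]

```text
time: 41.67
tool_pos: [451.8, 265.2, 40.3]
tcp_rot: [-3.141, -0.004, 0.292]
contact_force: [-0.5, 0.1, 0.6]
grip_width: 91.7
```

```bash
python3 d.py 450 266 31 0.296
```

```text
t 41.67 pos [451.8 265.2  40.3] rpy [-3.141 -0.004  0.292] F [-0.5  0.1  0.6] w 91.7 q [0.38 0.56 1.76 0.   0.82 1.66]
shift units [-0.077 -0.063  0.465] turn units [-0.008 -0.056 -0.058] shift units after turn [-0.075 -0.064  0.465]
```

Request:
step_arm:
  moves: [-0.07,-0.05,0.3,0,-0.05,-0.05,-1,0,0,0.1,0,0,0,-1,0,0,0,0,0,0,-1]

```text
time: 41.92
tool_pos: [450.6, 265.7, 32.0]
tcp_rot: [-3.141, -0.001, 0.295]
contact_force: [0.3, 0.1, 0.4]
grip_width: 91.8
```

```bash
python3 d.py 450 266 31 0.296
```

```text
t 41.92 pos [450.6 265.7  32. ] rpy [-3.141e+00 -1.000e-03  2.950e-01] F [0.3 0.1 0.4] w 91.8 q [0.39 0.58 1.76 0.   0.8  1.66]
shift units [-0.024 -0.023  0.051] turn units [-0.01  -0.015 -0.012] shift units after turn [-0.024 -0.023  0.051]
```

Request:
step_arm:
  moves: [0,0,0,0,0,0,1,0,0,0,0,0,0,1,0,0,0,0,0,0,1,0,0,0,0,0,0,1,0,0,0,0,0,0,1,0,0,0,0,0,0,1,0,0,0,0,0,0,1,0,0,0,0,0,0,1]

```text
time: 42.58
tool_pos: [451.5, 266.3, 33.6]
tcp_rot: [-3.141, -0.004, 0.296]
contact_force: [0.2, -0.4, -1.1]
grip_width: 49.5
```

Request:
step_arm:
  moves: [0,0,0,0,0,0,1,0,0,0,0,0,0,1,0,0,0,0,0,0,1]

```text
time: 42.83
tool_pos: [451.6, 266.3, 33.6]
tcp_rot: [-3.141, -0.004, 0.296]
contact_force: [0.6, -0.6, 0.1]
grip_width: 50.0
```

Request:
step_arm:
  moves: [0,0,-0.25,0,0,0,1,0,0,-0.2,0,0,0,1,0,0,0,0,0,0,1]

```text
time: 43.08
tool_pos: [449.4, 265.4, 41.3]
tcp_rot: [-3.141, 0.002, 0.296]
contact_force: [0.5, -0.4, -6.6]
grip_width: 49.7
```

```bash
python3 d.py 448.35 265.3 33.6 0.296
```

```text
t 43.08 pos [449.4 265.4  41.3] rpy [-3.141e+00  2.000e-03  2.960e-01] F [ 0.5 -0.4 -6.6] w 49.7 q [0.39 0.56 1.76 0.   0.83 1.66]
shift units [-0.052 -0.011  0.384] turn units [-0.007  0.023 -0.007] shift units after turn [-0.053 -0.011  0.384]
```

Request:
step_arm:
  moves: [-0.12,-0.02,0.2,0,0.02,0,1,0,0,0.05,0,0,0,1]

```text
time: 43.25
tool_pos: [446.2, 264.8, 35.7]
tcp_rot: [-3.141, 0.001, 0.295]
contact_force: [0.3, -0.5, -7.7]
grip_width: 49.6
```

```bash
python3 d.py 448.35 265.3 33.6 0.296
```

```text
t 43.25 pos [446.2 264.8  35.7] rpy [-3.141e+00  1.000e-03  2.950e-01] F [ 0.3 -0.5 -7.7] w 49.6 q [0.39 0.57 1.77 0.   0.81 1.66]
shift units [0.108 0.007 0.103] turn units [-0.005  0.019 -0.008] shift units after turn [0.108 0.007 0.103]
```

Request:
step_arm:
  moves: [0.09,0,0,0,0,0,1]

```text
time: 43.33
tool_pos: [447.2, 265.1, 35.0]
tcp_rot: [-3.141, 0.003, 0.295]
contact_force: [0.2, -0.5, -7.2]
grip_width: 49.6
```

Request:
step_arm:
  moves: [0,0,0.08,0,0,0,1]

```text
time: 43.42
tool_pos: [447.3, 265.1, 33.5]
tcp_rot: [-3.141, 0.003, 0.295]
contact_force: [-5.6, -2.9, 33.1]
grip_width: 49.7
```

```bash
python3 d.py 448.35 265.3 33.6 0.296
```

```text
t 43.42 pos [447.3 265.1  33.5] rpy [-3.141e+00  3.000e-03  2.950e-01] F [-5.6 -2.9 33.1] w 49.7 q [0.39 0.57 1.77 0.   0.81 1.66]
shift units [ 0.053  0.007 -0.006] turn units [-0.003  0.043 -0.007] shift units after turn [ 0.053  0.007 -0.006]
```

Request:
step_arm:
  moves: [0,0,0,0,0,0,0.5,0,0,0,0,0,0,-1,0,0,0,0,0,0,-1,0,0,0,0,0,0,-1,0,0,0,0,0,0,-1,0,0,0,0,0,0,-1,0,0,-0.4,0,0,0,-1,0,0,-0.8,0,0,0,-1]

```text
time: 44.08
tool_pos: [448.7, 265.6, 58.6]
tcp_rot: [-3.141, 0.001, 0.295]
contact_force: [-0.5, 0.0, 0.3]
grip_width: 89.9
```

Request:
step_arm:
  moves: [0,0,-1,0,0,0,-1,0,0,-1,0,0,0,-1,0,0,-1,0,0,0,-1,0,0.3,-1,0,0,0,-1,0,0.7,-0.8,0,0,0,-1,0,1,-0.3,0,0,0,-1,0,1,-0.1,0,0,0,-1,0,1,0,0,0,0,-1]

```text
time: 44.75
tool_pos: [473.2, 190.3, 176.4]
tcp_rot: [-3.14, -0.01, 0.302]
contact_force: [0.3, 0.3, -0.0]
grip_width: 91.7
```

Request:
step_arm:
  moves: [0,1,0,0,0,0,-1,0,1,0,0,0,0,-1,0,1,0,0,0,0,-1,0,1,0,0,0,0,-1,0,1,0,0,0,0,-1,0,1,0,0,0,0,-1,0,1,0,0,0,0,-1,0,1,0,0,0,0,-1]

```text
time: 45.42
tool_pos: [522.9, 30.2, 183.9]
tcp_rot: [3.141, -0.019, 0.303]
contact_force: [-0.2, 0.7, -0.7]
grip_width: 91.5
```

Request:
step_arm:
  moves: [-0.3,1,0,0,0,0,-1,-0.3,1,0,0,0,0,-1,-0.3,1,0,0,0,0,-1,-0.3,1,0,0,0,0,-1,-0.3,1,0,0,0,0,-1,-0.3,0.8,0,0,0,0,-1,-0.2,0.4,0,0,0,0,-1,0,0,0,0,0,0,-1]

```text
time: 46.08
tool_pos: [522.4, -110.2, 189.0]
tcp_rot: [3.136, -0.024, 0.3]
contact_force: [0.2, -0.3, 0.0]
grip_width: 91.6
```

```bash
python3 shot.py z2
python3 - <<'E'
from h import *
M['fork']=([],[rect(80,54,16),rect(16,20,46,17),rect(16,20,46,-17)])
Q={'side':[448.86,268.18,-1.275,8],'top':[450.99,262.01,-1.276,8]}
o=[]
for n,q in Q.items():
    im=cv2.imread(f"pics/{n}_z2.png")[...,::-1]
    s,p=fit('fork',{n:grad(im,.7)},q,False,3,.04); d=Ro.from_euler('z',-q[2]).apply(np.r_[(p-q)[:2],0])[:2]
    print(n,round(s,1),'padframe',d.round(1),'dyaw',round(np.degrees(p[2]-q[2]),1))
    u=proj(n,[450,265,25])[0].astype(int); x0,y0=u-28
    draw(im,n,{'fork':q},(x0,y0,56,56),7,'pics/_c.png'); o.append(cv2.imread('pics/_c.png'))
cv2.imwrite('pics/z2.png',np.hstack(o)); t=cv2.imread('pics/side_z2.png'); cv2.imwrite('pics/z2_side.png',cv2.resize(t,(800,600)))
E
```

```text
side 20.7 padframe [ 0.2 -0.2] dyaw -0.1
top 20.5 padframe [0.1 0.7] dyaw -0.8
```

View pics/z2.png

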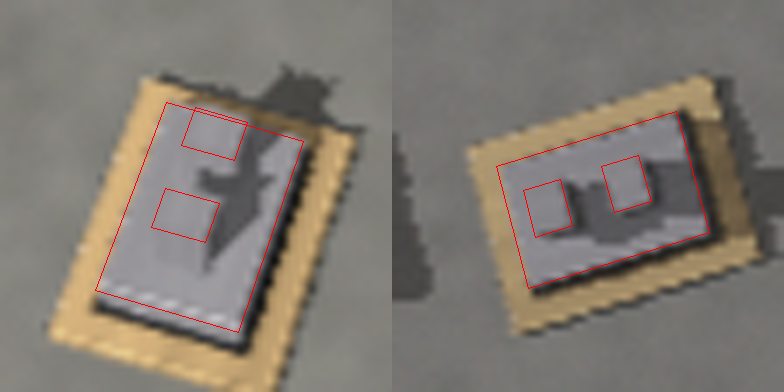

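View pics/z2_side.png

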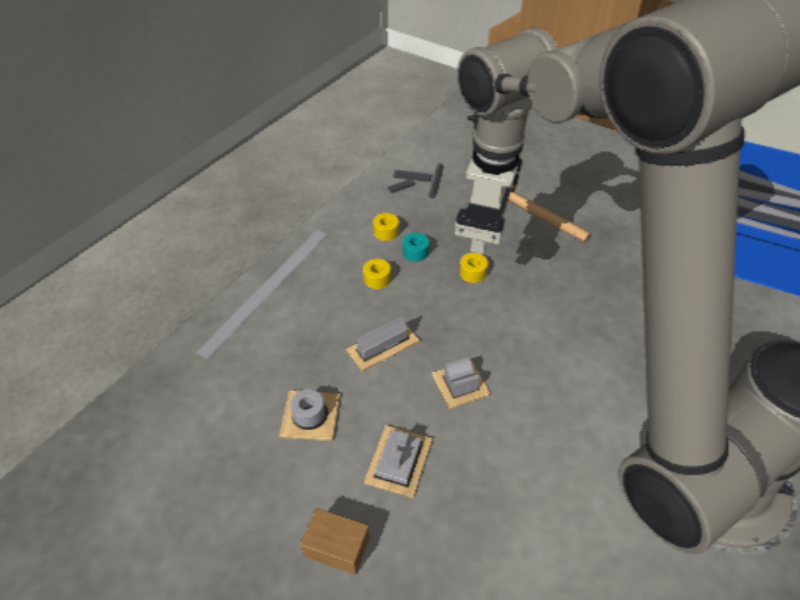

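Request:
step_arm:
  moves: [0,0,0,0,0,0,-1,0,0,0,0,0,0,-1]

```text
time: 46.35
tool_pos: [522.5, -106.7, 189.2]
tcp_rot: [3.138, -0.025, 0.302]
contact_force: [-0.3, -0.3, 0.4]
grip_width: 91.7
```

```bash
python3 -c "
from plant import *
print(close_job())"
```

```text
the job is handed in; nothing more can be done
None
```

I carried the ring bolster, vee block, cutter and bending fork to their matching pads and set each one down upright. I handed the job in at about 46 s with the gripper raised and touching nothing. No verdict was reported.

- **Fork:** it first stood about 3.4 mm off along the short side of its plate. I re-gripped it, lifted it slightly and moved it. The last fit put it within about 0.7 mm and 1° of its outline in both views.
- **Bolster:** about 1–2.5 mm off in x, depending on the view.
- **Vee block:** about 1–2 mm off. One top-view fit gave 5.5 mm and −2.5°, but it had caught the dark outline. An enlarged overlay showed the block lined up, and I relied on that.
- **Cutter:** about 1–2 mm off in the top view. The final side-view fit failed (it gave 28 mm), but the overlay in that view matched by eye.
- **Cameras:** they disagreed by about 5–6 mm in y, so I used averaged positions for gripping and checked each tool against its pad within the same view.
- **Bystanders:** the hammer, carton and the yellow and turquoise rings looked undisturbed in the last pictures, though I did not measure them.

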